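# Change the batch on a hand-cranked UV curing table

### The arm

A 6-joint arm with a two-finger parallel gripper is mounted at the origin on the work surface. World frame = base frame: x ahead of the robot, y to its left, z up, the work surface at z = 0. Lengths are in m, angles in rad, forces in N, time in s.
With the tool pointing down it reaches from about 0.3 to 0.875 m from the base axis. Payload 4.2 kg.
Tool frame: the origin (TCP) lies midway between the tips of the shut fingers; the grasp point (between the pads) lies 19 mm behind it; x points along the fingers, y is the direction in which the jaws open and shut, and the axes are right-handed (so a half turn about x gives the same grasp; the last joint's range is limited). The gripper opens to 85 mm and grips with 20 to 120 N. Pads are 22 mm wide; open, the fingers measure 114 mm over their backs; the gripper's body (76 mm by 85 mm) begins 54 mm behind the grasp point. The pads swing forward as they close: fully open they stand 13 mm farther back than shut.
Start: joints at [1.162, 0.32, 1.565, -0, 1.257, -0.02], TCP at [0.218, 0.532, 0.231] pointing down, gripper open.
Joint ranges: [-3.11, 3.11], [-0.84, 2.01], [0.21, 2.61], [-1.34, 4.49], [0.05, 2.63], [-2.56, 2.56]. Speed limits (rad/s): [2.57, 2.57, 3.14, 3.14, 3.14, 3.14].

### API

Orientations are given as a rotation vector (axis times angle).
In Python, from bench import arm gives the robot as it stands.
- The arm moves only by the tool jog_arm, never from a script. Its arguments are lists of equal length, an entry for each row: "translation": the shift along the tool's x, y, z in mm, a list of three; "roll": the turn about the tool's x in degrees; "fingers": the opening, from -1 (shut) to 1 (fully open). A call has exactly 8 rows; each row shifts and turns the pose as measured when the row begins, along the tool's axes as they then stand; what a row does not reach is not made up. A row lasts 1/12 s, in which the tool goes at most 41.7 mm and 7.16 degrees, less where a joint would pass 70% of its speed; a pose out of reach is approached as far as the arm can. A call with a gripper value outside its range is refused whole. The fingers move at their own pace and stop on an object; "force" is the grip in N (left out, the last holds). Time passes only in rows, so rows that do not move let the fingers close, or fill a call up. It gives the time, the measured TCP pose, the force and the opening at its end, in the units of the state.
- arm.observe(): the state, without advancing time (a new reading comes with each control period).
- arm.get_image(name): name is "scene" or "top" or "wrist"; returns (picture, depth): 420x560x3 uint8, red, green, blue; 420x560 float32, m along the optical axis (not along the pixel's ray), 0 where there is no reading.
- arm.camera_params(name): a dict with "fovy" (degrees; the focal length in pixels is half the picture's height over the tangent of half this angle, whatever the lens; pixels are square), "cx", "cy" (the principal point, pixels), "D" ([k1, k2, p1, p2, k3] as OpenCV has them; the pictures are not rectified), "xyz" and "attitude" of the camera in the world. Camera axes: x right, y down, z forward; pixel columns grow to the right and rows downward; lengths in m; the calibration is good to about 2 mm. A picture is of the moment at which its call begins: read the wrist's pose just before it. camera_params takes no time and is no camera call; for the wrist camera it gives the pose at the moment of the call.
- arm.finish_job(): hands the job in, once; it reports no verdict.
The state is a dict: "time_s": time; "joint_positions": joint angles; "joint_vel": joint speeds; "joint_torque": joint torques, N m; "tcp_pos": TCP position; "orientation": TCP orientation; "contact_force": force on the tool from outside, world axes, zero at the start; "torque": the same for the moment, N m; "width": finger opening in m.
Only numpy, scipy, OpenCV 4.12 (cv2) and the standard library are available. Lean on these libraries where they do the work, as an engineer would, in place of code of your own. Each camera call takes 0.05 s, during which the arm holds its last target.

### The job

Set the lamp controller's click-stop exposure knob to step 6, the long tick. Seat every fresh connector holder from the bench in an open nest of the curing table, then crank the handwheel exactly six full turns clockwise (facing its handle), so that the dial goes half round, the fresh holders stand under the lamps and the cured ones come out. Lift the cured holders out and set them upright and flat, side by side, in the steel tray; leave the meter alone.

Things in the scene. Friction and masses are not known exactly. Their poses are not given: they have to be found in the camera images.
- indexer: Worm-geared indexing table, fixed to the bench. Origin on the bench under the dial's axis, z up; its -x side is the open loading side, its +x half lies in the UV tunnel. The dial is an aluminium plate of 118 mm radius, its face 114 mm above the bench, with six nests. A worm shaft along y at x = -70 mm, 78 mm up, carries the black handwheel at its -y end
- tunnel (a point): Centre of the tunnel's mouth, 130 mm above the bench. In the indexer's frame the tunnel covers x = +12 to +140 mm, y = -137 to +137 mm: aluminium side and back walls from the bench up, a see-through amber roof (underside 160 mm, top 166 mm above the bench) with three black lamp heads on it up to 212 mm high. It is open only towards -x
- handwheel (a joint): Angle of the handwheel, rad. 0: crank handle straight up; grows clockwise seen from the handle side (looking along the indexer's +y), so the handle goes from the top towards the indexer's +x first. Counts on over many turns (six turns are 37.70); stops at -7 and 44.5; starts within 0.25 of 0. Stays where it is left; 2 to 3 N at the handle turn it
- dial (a joint): Angle of the dial, rad, anticlockwise seen from above: one twelfth of the handwheel's angle (worm gear 12:1, so one turn of the wheel is 30 degrees, six turns are half a turn of the dial = 3.142). The dial cannot be turned by hand
- crank_grip (a point): Point on the crank handle's axis where to take it, 46 mm out from the wheel's face and 26 mm from the handle's free end. The handle is a black sleeve 19 mm thick, 68 mm long, parallel to the indexer's y, pointing to -y, 34 mm from the wheel's axis. It spins freely on its pin, so a gripper may keep its orientation while carrying it round
- wheel_hub (a point): Centre of the circle that crank_grip travels (radius 34 mm, in a plane parallel to the indexer's x and z): on the wheel's axis, at (-70, -196, 78) mm in the indexer's frame. The wheel is a black disc of 46 mm radius whose outer face is 46 mm from here, towards +y
- controller: Lamp controller, a grey case fixed to the bench, dark top panel 75 mm above the bench, 150 (x) x 160 (y) mm. Origin on the bench under the knob's axis (the case reaches from x = -55 to +95 mm). Around the knob are 11 white ticks, one every 30 degrees, step 0 to step 10 clockwise; step 5 points along +x, step 6 is the long tick
- exposure_knob (a joint): Angle of the exposure knob, rad, clockwise from above: step k is k x 0.5236. Range steps 0 to 10; starts at one of 1 to 4. A ball detent pulls it into the nearest step; 0.05 N m turn it over a click. Black knurled cylinder, white pointer line, 33 mm thick, on the controller's z axis, from the panel (75 mm) to 104 mm above the bench; 40 mm flange at its foot, up to 80 mm
- out_tray: Open steel tray, loose, 0.5 kg, 130 (x) x 180 (y) x 24 (z) mm outside with walls and floor 4 mm thick. Origin at the centre of its underside, so its inner floor is at z = 4 mm. Empty at the start
- meter: Grey hand-held meter, 160 x 85 x 34 mm, lying on the bench; leave alone. Origin at the centre of its underside
- fresh1: Fresh connector holder, standing on the bench at the start (two or three of the three are there): a machined aluminium block 50 (its x) x 30 (its y) x 24 (its z) mm, 90 g, carrying two upright white ferrule tips (8 mm) on its top; origin at the centre of its underside, z up. Either way round is the same
- fresh2: Fresh connector holder, standing on the bench at the start (two or three of the three are there): a machined aluminium block 50 (its x) x 30 (its y) x 24 (its z) mm, 90 g, carrying two upright white ferrule tips (8 mm) on its top; origin at the centre of its underside, z up. Either way round is the same
- fresh3: Fresh connector holder, standing on the bench at the start (two or three of the three are there): a machined aluminium block 50 (its x) x 30 (its y) x 24 (its z) mm, 90 g, carrying two upright white ferrule tips (8 mm) on its top; origin at the centre of its underside, z up. Either way round is the same
- cured1: Cured connector holder, in a nest inside the tunnel at the start (one or two of the three are there): a machined aluminium block 50 (its x) x 30 (its y) x 24 (its z) mm, 90 g, carrying two upright white ferrule tips (8 mm) on its top; origin at the centre of its underside, z up. Either way round is the same
- cured2: Cured connector holder, in a nest inside the tunnel at the start (one or two of the three are there): a machined aluminium block 50 (its x) x 30 (its y) x 24 (its z) mm, 90 g, carrying two upright white ferrule tips (8 mm) on its top; origin at the centre of its underside, z up. Either way round is the same
- cured3: Cured connector holder, in a nest inside the tunnel at the start (one or two of the three are there): a machined aluminium block 50 (its x) x 30 (its y) x 24 (its z) mm, 90 g, carrying two upright white ferrule tips (8 mm) on its top; origin at the centre of its underside, z up. Either way round is the same
- nest0 (a point): Centre of the floor of nest 0 (the dial's face), 80 mm from the dial's axis. With the dial at 0 it is at the front (the indexer's -x). A nest is a pocket 57 mm long (along the dial's radius) x 37 mm wide inside four rails 4 mm thick and 7 mm high; a holder lies flat in it, long side along the radius. The next nest is 60 degrees on
- nest1 (a point): Centre of the floor of nest 1 (the dial's face), 80 mm from the dial's axis. With the dial at 0 it is front right, at the indexer's (-40, -69) mm. A nest is a pocket 57 mm long (along the dial's radius) x 37 mm wide inside four rails 4 mm thick and 7 mm high; a holder lies flat in it, long side along the radius. The next nest is 60 degrees on
- nest2 (a point): Centre of the floor of nest 2 (the dial's face), 80 mm from the dial's axis. With the dial at 0 it is in the tunnel. A nest is a pocket 57 mm long (along the dial's radius) x 37 mm wide inside four rails 4 mm thick and 7 mm high; a holder lies flat in it, long side along the radius. The next nest is 60 degrees on
- nest3 (a point): Centre of the floor of nest 3 (the dial's face), 80 mm from the dial's axis. With the dial at 0 it is at the rear of the tunnel. A nest is a pocket 57 mm long (along the dial's radius) x 37 mm wide inside four rails 4 mm thick and 7 mm high; a holder lies flat in it, long side along the radius. The next nest is 60 degrees on
- nest4 (a point): Centre of the floor of nest 4 (the dial's face), 80 mm from the dial's axis. With the dial at 0 it is in the tunnel. A nest is a pocket 57 mm long (along the dial's radius) x 37 mm wide inside four rails 4 mm thick and 7 mm high; a holder lies flat in it, long side along the radius. The next nest is 60 degrees on
- nest5 (a point): Centre of the floor of nest 5 (the dial's face), 80 mm from the dial's axis. With the dial at 0 it is front left, at the indexer's (-40, +69) mm. A nest is a pocket 57 mm long (along the dial's radius) x 37 mm wide inside four rails 4 mm thick and 7 mm high; a holder lies flat in it, long side along the radius. The next nest is 60 degrees on
There are look-alikes about, which are no part of the job. Leave any orange or yellow look-alike of the fresh1 alone.

How it is judged:
On the way, in this order (a step that is already met when the one before it is completed fails the run):
1. every fresh holder lies flat in a nest of the curing table (angle between each of fresh1, fresh2, fresh3's own z axis and vertical below 0.12 rad and ((horizontal distance between fresh1 and nest0 below 0.007 m and z of fresh1 in the frame of nest0 between -0.004 and 0.004 m) or (horizontal distance between fresh1 and nest1 below 0.007 m and z of fresh1 in the frame of nest1 between -0.004 and 0.004 m) or (horizontal distance between fresh1 and nest2 below 0.007 m and z of fresh1 in the frame of nest2 between -0.004 and 0.004 m) or (horizontal distance between fresh1 and nest3 below 0.007 m and z of fresh1 in the frame of nest3 between -0.004 and 0.004 m) or (horizontal distance between fresh1 and nest4 below 0.007 m and z of fresh1 in the frame of nest4 between -0.004 and 0.004 m) or (horizontal distance between fresh1 and nest5 below 0.007 m and z of fresh1 in the frame of nest5 between -0.004 and 0.004 m)) and ((horizontal distance between fresh2 and nest0 below 0.007 m and z of fresh2 in the frame of nest0 between -0.004 and 0.004 m) or (horizontal distance between fresh2 and nest1 below 0.007 m and z of fresh2 in the frame of nest1 between -0.004 and 0.004 m) or (horizontal distance between fresh2 and nest2 below 0.007 m and z of fresh2 in the frame of nest2 between -0.004 and 0.004 m) or (horizontal distance between fresh2 and nest3 below 0.007 m and z of fresh2 in the frame of nest3 between -0.004 and 0.004 m) or (horizontal distance between fresh2 and nest4 below 0.007 m and z of fresh2 in the frame of nest4 between -0.004 and 0.004 m) or (horizontal distance between fresh2 and nest5 below 0.007 m and z of fresh2 in the frame of nest5 between -0.004 and 0.004 m)) and ((horizontal distance between fresh3 and nest0 below 0.007 m and z of fresh3 in the frame of nest0 between -0.004 and 0.004 m) or (horizontal distance between fresh3 and nest1 below 0.007 m and z of fresh3 in the frame of nest1 between -0.004 and 0.004 m) or (horizontal distance between fresh3 and nest2 below 0.007 m and z of fresh3 in the frame of nest2 between -0.004 and 0.004 m) or (horizontal distance between fresh3 and nest3 below 0.007 m and z of fresh3 in the frame of nest3 between -0.004 and 0.004 m) or (horizontal distance between fresh3 and nest4 below 0.007 m and z of fresh3 in the frame of nest4 between -0.004 and 0.004 m) or (horizontal distance between fresh3 and nest5 below 0.007 m and z of fresh3 in the frame of nest5 between -0.004 and 0.004 m))), for 0.2 s.
2. the dial is indexed half round (3.142 within 0.035 rad) with every fresh holder still seated in its nest, now under the lamps (all of step 1 and value of joint dial between 3.10659 and 3.17659 rad and x of each of fresh1, fresh2, fresh3 in the frame of indexer above 0.02 m), for 0.2 s.
At the end, for the whole second after the job is handed in: Dial at rest at 3.142 within 0.035 rad; each fresh holder flat in a nest (7 mm off-centre, 4 mm in height) under the lamps; each cured holder flat on the tray floor (within 55 mm in x, 80 mm in y of its centre, tilt under 0.12 rad), at rest; knob at step 6 within 0.15 rad (all of step 2 and x of cured1 in the frame of out_tray between -0.055 and 0.055 m and y of cured1 in the frame of out_tray between -0.08 and 0.08 m and z of each of cured1, cured2, cured3 in the frame of out_tray below 0.009 m and angle between each of cured1, cured2, cured3's own z axis and vertical below 0.12 rad and linear speed of each of cured1, cured2, cured3 below 0.02 m/s and x of cured2 in the frame of out_tray between -0.055 and 0.055 m and y of cured2 in the frame of out_tray between -0.08 and 0.08 m and x of cured3 in the frame of out_tray between -0.055 and 0.055 m and y of cured3 in the frame of out_tray between -0.08 and 0.08 m and value of joint exposure_knob between 2.99159 and 3.29159 rad and velocity of joint handwheel between -0.05 and 0.05 rad/s and angle between out_tray's own z axis and vertical below 0.1 rad); the robot touches nothing.
It fails at once if the meter is shoved more than 3 cm (distance of meter from where it was at the start of the episode above 0.03 m).
Of fresh1, fresh2, fresh3 only 2 to 3 are there at a start; the rules pass over those that are not, and their reading is None.
Of cured1, cured2, cured3 only 1 to 2 are there at a start; the rules pass over those that are not, and their reading is None.
At some moment in a run one of out_tray may be knocked a few centimetres aside while the robot is not near it.
Once in a run the grip may slacken for a moment while it holds something.
It also fails if it takes over 210 s, if anything falls off the work surface, if the arm or the gripper's body presses on something with over 40 N, if the wrist force passes 120 N, or if a joint passes its speed limit or range.

## Working session

There is one attempt and no reset: what is moved stays moved. The work goes in short steps, Python scripts to look and compute and a tool call to move; the robot and the scene stay as the last step left them, time stands still between calls to the robot, and variables do not carry over. Pictures are saved under pics/ and viewed, and the job is handed in when it is done.

Besides the shell and the picture viewer there is one more tool, called after "Request:" in YAML: its name, and indented under it one key for each argument. jog_arm: Moves the arm, as the interface text tells. Its arguments: {"type":"object","properties":{"translation":{"type":"array","items":{"type":"array","items":{"type":"number"}}},"roll":{"type":"array","items":{"type":"number"}},"fingers":{"type":"array","items":{"type":"number"}},"force":{"type":"number"}},"required":["translation","roll","fingers"]}

```bash
ls; mkdir -p pics; cat > h.py <<'E'
import numpy as np, cv2
from bench import arm
from scipy.spatial.transform import Rotation as R
def cam(n):
    p=arm.camera_params(n); f=210/np.tan(np.radians(p['fovy'])/2)
    K=np.array([[f,0,p['cx']],[0,f,p['cy']],[0,0,1]]); return p,K,np.array(p['D'],float),R.from_rotvec(p['attitude']).as_matrix() if np.size(p['attitude'])==3 else np.array(p['attitude']),np.array(p['xyz'])
def shot(n,fn):
    c=cam(n); im,d=arm.get_image(n); cv2.imwrite('pics/'+fn+'.png',im[:,:,::-1]); np.savez('pics/'+fn+'.npz',im=im,d=d,K=c[1],D=c[2],R=c[3],t=c[4]); return im,d,c
def cloud(fn):
    z=np.load('pics/'+fn+'.npz'); d=z['d']; h,w=d.shape
    u,v=np.meshgrid(np.arange(w),np.arange(h)); pts=np.stack([u,v],-1).reshape(-1,1,2).astype(np.float64)
    n=cv2.undistortPoints(pts,z['K'],z['D']).reshape(h,w,2)
    P=np.concatenate([n*d[...,None],d[...,None]],-1)@z['R'].T+z['t']; P[d==0]=np.nan
    return P,z['im']
def px(fn,X):
    z=np.load('pics/'+fn+'.npz'); Xc=(np.atleast_2d(X)-z['t'])@z['R']
    return cv2.projectPoints(Xc,np.zeros(3),np.zeros(3),z['K'],z['D'])[0].reshape(-1,2)
E
python3 - <<'E'
from h import *
print(arm.observe())
for n in ['scene','top','wrist']:
    im,d,c=shot(n,n+'0'); print(n,c[0])
E
```

```text
pics
{'time_s': 0.0, 'joint_positions': array([ 1.16199761e+00,  3.20303348e-01,  1.56569186e+00,  9.95615764e-06,
        1.25745773e+00, -1.99765895e-02]), 'joint_vel': array([ 0.0012608 , -0.00104631,  0.0015088 ,  0.00044216, -0.00106532,
       -0.0015463 ]), 'joint_torque': array([ 2.59908367e-03, -4.15525603e+01, -2.34168220e+01,  1.40979887e-04,
        8.16039392e-03, -2.29464524e-05]), 'tcp_pos': array([0.2177663 , 0.53162581, 0.23047074]), 'orientation': array([ 0.30361776,  1.54959318, -0.30648476]), 'contact_force': array([ 0.81521418, -0.0072232 ,  0.53379512]), 'torque': array([-0.01419041, -0.00722054, -0.01039719]), 'width': 0.08575768348054849}
scene {'fovy': 46.86805289855187, 'cx': 285.75656868027914, 'cy': 209.40363068390047, 'D': array([-0.08307648,  0.        ,  0.        ,  0.        ,  0.        ]), 'xyz': array([ 1.37467663, -0.03481   ,  1.25572044]), 'attitude': array([-1.82741381, -1.87774747,  0.60429327])}
top {'fovy': 55.54226110368285, 'cx': 281.24548284844633, 'cy': 206.0244505284914, 'D': array([0.03023152, 0.        , 0.        , 0.        , 0.        ]), 'xyz': array([ 0.36795223, -0.01947047,  1.00807517]), 'attitude': array([-2.1511254 ,  2.10005716, -0.22168828])}
wrist {'fovy': 70.51203261341037, 'cx': 277.5156012024961, 'cy': 210.1677845467499, 'D': array([-0.00805563,  0.        ,  0.        ,  0.        ,  0.        ]), 'xyz': array([0.15184456, 0.55794284, 0.37291695]), 'attitude': array([2.40719252, 1.61447386, 0.22540488])}
```

View pics/top0.png

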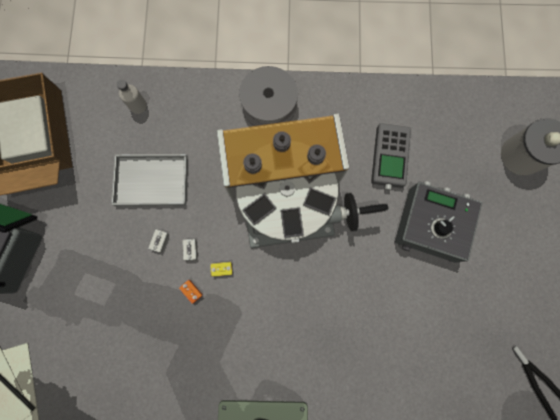

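View pics/scene0.png

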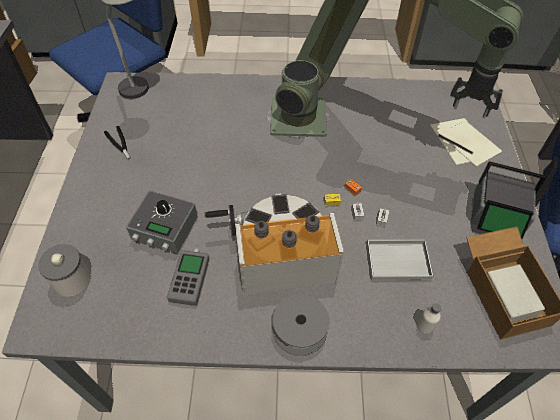

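View pics/wrist0.png

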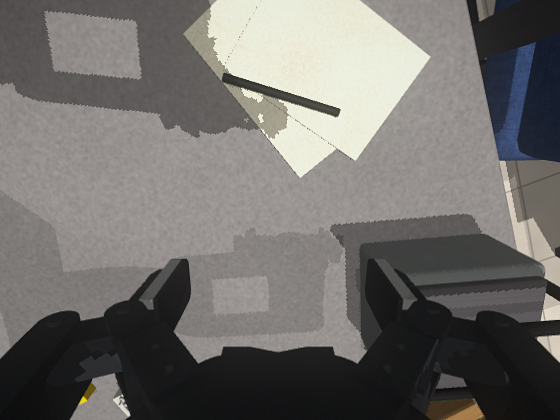

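```bash
python3 - <<'E'
from h import *
P,im=cloud('top0')
a=im[90:310,90:500]
cv2.imwrite('pics/z1.png',cv2.resize(a[30:220,0:265,::-1],None,fx=3,fy=3,interpolation=cv2.INTER_CUBIC))
cv2.imwrite('pics/z2.png',cv2.resize(a[20:190,130:395,::-1],None,fx=3,fy=3,interpolation=cv2.INTER_CUBIC))
for n,(u,v) in dict(f1=(158,241),f2=(189,250),or_=(191,292),ye=(221,269),tray=(150,181),n5=(258,208),n0=(291,222),n1=(319,200),meter=(392,170),met_b=(375,186),met_br=(403,188),knob=(444,228),handle=(375,209),handleend=(385,208)).items(): print(n,P[v,u].round(4))
E
```

```text
f1 [0.4663 0.2693 0.0236]
f2 [0.446  0.1922 0.024 ]
or_ [0.3458 0.1808 0.023 ]
ye [0.4017 0.1117 0.0253]
tray [0.6221 0.3078 0.0049]
n5 [0.5377 0.0229 0.1146]
n0 [ 0.507  -0.0528  0.1165]
n1 [ 0.5605 -0.1165  0.1119]
meter [ 0.6594 -0.3096  0.0357]
met_b [ 0.6259 -0.2748 -0.0011]
met_br [ 0.6232 -0.3488 -0.0043]
knob [ 0.504  -0.4039  0.1039]
handle [ 0.5416 -0.2436  0.1174]
handleend [ 0.5441 -0.2659  0.1195]
```

View pics/z1.png

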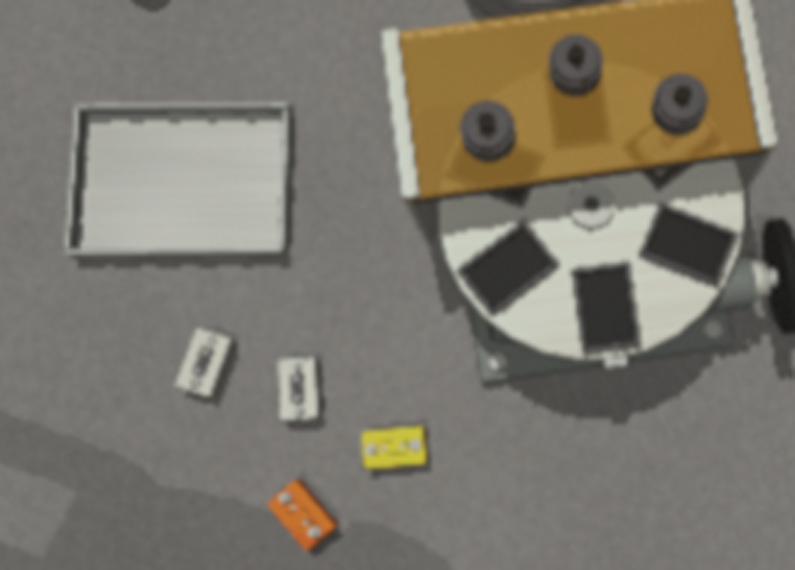

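View pics/z2.png

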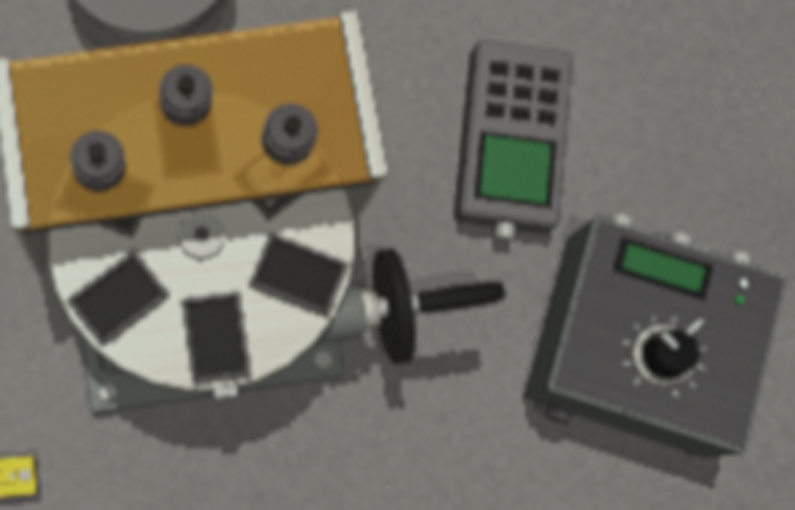

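```bash
cat >> h.py <<'E'
def ray(fn,uv,zp):
    z=np.load('pics/'+fn+'.npz'); n=cv2.undistortPoints(np.array(uv,float).reshape(-1,1,2),z['K'],z['D']).reshape(-1,2)
    r=np.c_[n,np.ones(len(n))]@z['R'].T; s=(zp-z['t'][2])/r[:,2]; return z['t']+r*s[:,None]
def comps(mask,amin=30):
    n,l,s,c=cv2.connectedComponentsWithStats(mask.astype(np.uint8)); return [(i,l==i,s[i],c[i]) for i in range(1,n) if s[i][4]>=amin]
def rect(fn,m,zp):
    vu=np.argwhere(m); X=ray(fn,vu[:,::-1],zp)[:,:2].astype(np.float32)
    (c,wh,a)=cv2.minAreaRect(X*1000); mo=X.mean(0)*1000
    C=np.cov(X.T); w,V=np.linalg.eigh(C); ang=np.degrees(np.arctan2(V[1,1],V[0,1]))
    return np.round(c,1),np.round(wh,1),round(a,1),np.round(mo,1),'pca',round(ang%180,1),np.round(np.sqrt(12*w)*1000,1)
E
python3 - <<'E'
from h import *
P,im=cloud('top0'); I=im.astype(int); 
br=I.min(2); sat=I.max(2)-I.min(2)
m=(br>125)&(sat<45); m[:225]=0;m[300:]=0;m[:,:140]=0;m[:,215:]=0
for i,mm,s,c in comps(cv2.morphologyEx(m.astype(np.uint8),cv2.MORPH_CLOSE,np.ones((5,5)))>0): print('fresh',s,rect('top0',mm,0.024))
m=(I.max(2)<62); m[:180]=0;m[245:]=0;m[:,:240]=0;m[:,340:]=0
for i,mm,s,c in comps(m,100): print('nest',s,rect('top0',mm,0.114))
m=(br>110)&(sat<45); m[:145]=0;m[215:]=0;m[:,:105]=0;m[:,195:]=0
for i,mm,s,c in comps(m,300): print('tray',s,rect('top0',mm,0.004))
# depth-based: tray rim etc
Z=P[...,2]
m=(np.abs(Z-.163)<.012);m[:100]=0;m[200:]=0;m[:,:200]=0;m[:,360:]=0
for i,mm,s,c in comps(m,300): print('roof',s,rect('top0',mm,0.166))
m=(np.abs(Z-.075)<.01);m[:170]=0;m[270:]=0;m[:,:390]=0
for i,mm,s,c in comps(m,300): print('ctl',s,rect('top0',mm,0.075))
m=(np.abs(Z-.034)<.01);m[:110]=0;m[195:]=0;m[:,:365]=0;m[:,420:]=0
for i,mm,s,c in comps(m,300): print('meter',s,rect('top0',mm,0.034))
m=(np.abs(Z-.104)<.006);m[:210]=0;m[250:]=0;m[:,:420]=0;m[:,470:]=0
for i,mm,s,c in comps(m,20): print('knob',s,rect('top0',mm,0.104))
m=(np.abs(Z-.117)<.012);m[:195]=0;m[225:]=0;m[:,:359]=0;m[:,400:]=0
for i,mm,s,c in comps(m,20): print('handle',s,rect('top0',mm,0.117), np.nanmax(P[mm],0),np.nanmin(P[mm],0))
cv2.imwrite('pics/z3.png',cv2.resize(im[205:255,415:475,::-1],None,fx=10,fy=10,interpolation=cv2.INTER_CUBIC))
E
```

```text
fresh [148 229  19  23 274] (array([468.4, 272.3]), array([31.7, 51.8]), 74.5, array([468.5, 272.4], dtype=float32), 'pca', np.float64(164.7), array([31.9, 51.3]))
fresh [182 239  14  21 270] (array([448.6, 193.6]), array([50. , 31.6]), 4.1, array([448.5, 193.7], dtype=float32), 'pca', np.float64(9.6), array([31.4, 51.1]))
nest [306 190  28  23 382] (array([ 558.8, -116.6]), array([56.7, 36.3]), 69.2, array([ 558.6, -116.8], dtype=float32), 'pca', np.float64(69.5), array([36.5, 56.5]))
nest [245 196  28  27 379] (array([536.5,  20.9]), array([36. , 55.7]), 39.2, array([536.5,  21.2], dtype=float32), 'pca', np.float64(130.8), array([36. , 55.9]))
nest [282 209  19  26 386] (array([508. , -53.9]), array([55.7, 35.9]), 8.7, array([507.7, -53.9], dtype=float32), 'pca', np.float64(9.3), array([35.9, 55.9]))
tray [ 105  145   90   70 5336] (array([627.4, 311. ]), array([184.4, 236.2]), 1.8, array([629.5, 310.7], dtype=float32), 'pca', np.float64(86.5), array([182.9, 228.2]))
roof [ 217  113  132   75 6123] (array([660.1, -29.6]), array([136.8, 276. ]), 9.9, array([658.6, -28.3], dtype=float32), 'pca', np.float64(100.0), array([140. , 279.9]))
ctl [ 401  182   81   79 4068] (array([ 526.3, -411.4]), array([161.7, 153.2]), 73.2, array([ 526.1, -411.7], dtype=float32), 'pca', np.float64(75.7), array([155.5, 164.6]))
meter [ 373  123   38   66 1976] (array([ 697.4, -309.1]), array([ 85.5, 171.7]), 83.3, array([ 701.4, -310.2], dtype=float32), 'pca', np.float64(173.5), array([ 84.2, 161. ]))
knob [437 220  17  15 185] (array([ 505.9, -406.8]), array([32.7, 33.9]), 44.3, array([ 506.3, -406.9], dtype=float32), 'pca', np.float64(98.8), array([29.6, 32.1]))
handle [359 204  30  11 232] (array([ 541.5, -239.7]), array([18.6, 68.5]), 9.7, array([ 541.4, -239.3], dtype=float32), 'pca', np.float64(100.5), array([18.1, 66.6])) [ 0.55515595 -0.20664059  0.12425441] [ 0.52949583 -0.27398719  0.10890986]
```

View pics/z3.png

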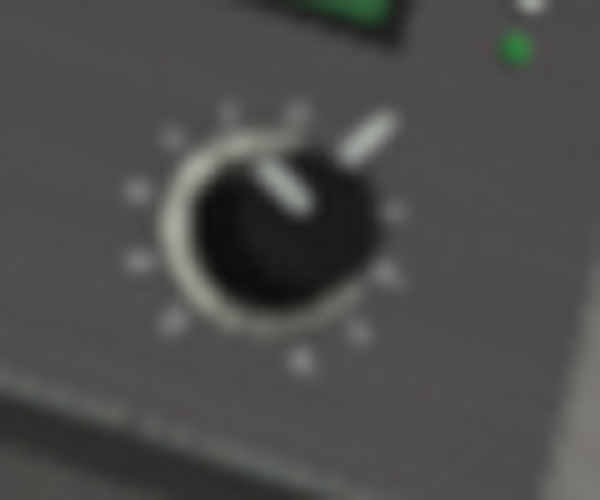

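```bash
cat >> h.py <<'E'
def go(x,y,z,jaw=None,pr=True):
    s=arm.observe(); T=R.from_rotvec(s['orientation']).as_matrix(); p=s['tcp_pos']*1000
    yaw=np.degrees(np.arctan2(T[1,1],T[0,1])); d=T.T@(np.array([x,y,z])-p)
    roll=None
    if jaw is not None: roll=-((jaw-yaw+90)%180-90)
    print('t',round(s['time_s'],2),'tcp',p.round(1),'yaw',round(yaw,1),'xz',T[2,0].round(4),'j6',s['joint_positions'][5].round(2),'j1',s['joint_positions'][0].round(2),'w',round(s['width']*1000,1),'F',s['contact_force'].round(1))
    print('toolshift',d.round(1),'norm',np.linalg.norm(d).round(1),'roll',roll)
E
python3 - <<'E'
from h import *
go(468.5,272.4,120,74.7)
print(R.from_rotvec(arm.observe()['orientation']).as_matrix().round(3))
E
```

```text
t 0.15 tcp [217.8 531.8 230.7] yaw 67.7 xz -1.0 j6 -0.02 j1 1.16 w 85.2 F [-0.6  0.3  0.1]
toolshift [ 110.9 -144.8  330.3] norm 377.3 roll -6.977650738083128
[[-0.001  0.379  0.925]
 [-0.001  0.925 -0.379]
 [-1.    -0.001 -0.   ]]
```

Request:
jog_arm:
  translation:
    - [0,-14,32]
    - [0,-14,32]
    - [0,-14,32]
    - [0,-14,32]
    - [0,-14,32]
    - [0,-14,32]
    - [0,-14,32]
    - [0,-14,32]
  roll: [0,0,0,0,0,0,0,0]
  fingers: [0.4,0.4,0.4,0.4,0.4,0.4,0.4,0.4]
  force: 40

```text
time_s: 0.82
tcp_pos: [0.4147, 0.3282, 0.2271]
orientation: [0.292, 1.555, -0.297]
contact_force: [0.3, -0.2, 0.1]
width: 0.0596
```

```bash
python3 - <<'E'
from h import *
go(468.5,272.4,120,74.7)
E
```

```text
t 0.82 tcp [414.7 328.2 227.1] yaw 68.5 xz -1.0 j6 -0.55 j1 0.65 w 59.6 F [ 0.3 -0.2  0.1]
toolshift [107.  -31.8  70.9] norm 132.2 roll -6.215152984692381
```

Request:
jog_arm:
  translation:
    - [20,-8,18]
    - [20,-8,18]
    - [20,-8,18]
    - [20,-8,17]
    - [10,0,0]
    - [10,0,0]
    - [0,0,0]
    - [0,0,0]
  roll: [0,0,0,0,-3,-3.2,0,0]
  fingers: [0.4,0.4,0.4,0.4,0.4,0.4,0.4,0.4]

```text
time_s: 1.48
tcp_pos: [0.4766, 0.262, 0.1223]
orientation: [0.214, 1.563, -0.219]
contact_force: [0.2, 0.2, 0.9]
width: 0.0598
```

```bash
python3 - <<'E'
from h import *
go(468.5,272.4,50,74.7)
shot('wrist','w1')
for X in [(.4685,.2724,.024),(.4485,.1937,.024)]: print(px('w1',X))
E
```

```text
t 1.48 tcp [476.6 262.  122.3] yaw 74.2 xz -1.0 j6 -0.81 j1 0.48 w 59.8 F [0.2 0.2 0.9]
toolshift [ 72.3   8.1 -10.4] norm 73.5 roll -0.4709029529819162
[[288.61803461 200.17361776]]
[[191.79499938 202.62729001]]
```

View pics/w1.png

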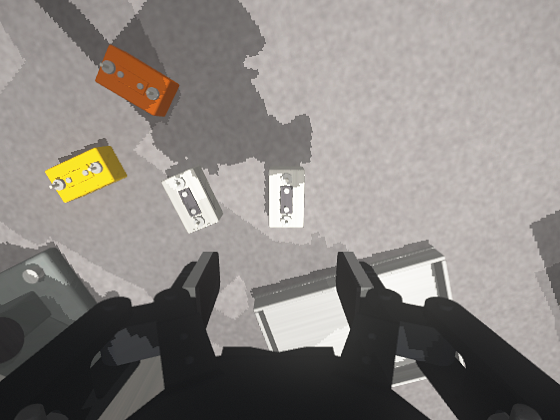

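```bash
python3 - <<'E'
from h import *
P,im=cloud('w1'); Z=P[...,2]
m=(np.abs(Z-.024)<.004)&(np.ptp(im.astype(int),2) <40) if False else (np.abs(Z-.024)<.005)&((im.max(2).astype(int)-im.min(2))<40); m[240:]=0
m=cv2.morphologyEx(m.astype(np.uint8),cv2.MORPH_CLOSE,np.ones((7,7)))>0
for i,mm,s,c in comps(m,300): print(s,rect('w1',mm,0.024),np.nanmedian(Z[mm]))
E
```

```text
[ 161  168   59   66 2132] (array([447.2, 193.2]), array([49.8, 31.2]), 6.8, array([446.5, 193.1], dtype=float32), 'pca', np.float64(6.5), array([31. , 49.7])) 0.024090585804428508
[ 268  169   37   59 2099] (array([466.8, 270.6]), array([29.8, 49.7]), 74.3, array([466.1, 270.9], dtype=float32), 'pca', np.float64(164.5), array([29.7, 50.6])) 0.024053592846878386
```

```bash
python3 - <<'E'
from h import *
P,im=cloud('w1'); 
for (u,v) in [(208,254),(214,254),(212,260),(208,275),(345,254),(350,262),(345,275),(200,262)]: print(u,v,P[v,u].round(4))
go(467.3,271.2,20,74.5)
E
```

```text
208 254 [0.4561 0.2323 0.1343]
214 254 [0.4569 0.235  0.1343]
212 260 [0.4574 0.2351 0.14  ]
208 275 [0.4598 0.2347 0.1496]
345 254 [0.4741 0.2953 0.1337]
350 262 [0.4738 0.2956 0.1432]
345 275 [0.4781 0.2918 0.1455]
200 262 [0.4557 0.2307 0.1429]
t 1.53 tcp [476.4 262.  122.4] yaw 74.3 xz -1.0 j6 -0.81 j1 0.48 w 59.9 F [-0.3 -1.  -0.5]
toolshift [102.4   6.7 -11. ] norm 103.2 roll -0.2489759427559619
```

Request:
jog_arm:
  translation:
    - [0,6.7,-11]
    - [20,0,0]
    - [20,0,0]
    - [20,0,0]
    - [20,0,0]
    - [20,0,0]
    - [15,0,0]
    - [0,0,0]
  roll: [0,0,0,0,0,0,0,0]
  fingers: [0.4,0.4,0.4,0.4,0.4,0.4,0.4,0.4]

```text
time_s: 2.2
tcp_pos: [0.4678, 0.2828, 0.0126]
orientation: [0.226, 1.549, -0.209]
contact_force: [-0.8, 0.1, -0.1]
width: 0.0595
```

```bash
python3 - <<'E'
from h import *
go(467.3,271.2,5,74.5)
E
```

```text
t 2.2 tcp [467.8 282.8  12.6] yaw 74.1 xz -0.9999 j6 -0.77 j1 0.52 w 59.5 F [-0.8  0.1 -0.1]
toolshift [  7.5 -11.4   2.6] norm 13.9 roll -0.3719241732216574
```

Request:
jog_arm:
  translation:
    - [0,-5.5,1.3]
    - [0,-5.5,1.3]
    - [0,0,0]
    - [3.5,0,0]
    - [3.5,0,0]
    - [0,0,0]
    - [0,0,0]
    - [0,0,0]
  roll: [0,0,0,0,0,0,0,0]
  fingers: [0.4,0.4,0.4,0.4,0.4,0.4,0.4,0.4]

```text
time_s: 2.87
tcp_pos: [0.4693, 0.2742, 0.0111]
orientation: [0.231, 1.54, -0.203]
contact_force: [0.2, -0.2, -0.3]
width: 0.0598
```

```bash
python3 - <<'E'
from h import *
go(467.3,271.2,5,74.5)
E
```

```text
t 2.87 tcp [469.3 274.2  11.1] yaw 74.1 xz -0.9997 j6 -0.79 j1 0.51 w 59.8 F [ 0.2 -0.2 -0.3]
toolshift [ 6.1 -3.6 -1.2] norm 7.1 roll -0.35990183700995715
```

Request:
jog_arm:
  translation:
    - [3.5,-1,0]
    - [3.5,-1,0]
    - [0,0,0]
    - [0,0,0]
    - [0,0,0]
    - [0,0,0]
    - [0,0,0]
    - [0,0,0]
  roll: [0,0,0,0,0,0,0,0]
  fingers: [0.4,0.4,0.4,0.4,0.4,0.4,0.4,0.4]

```text
time_s: 3.53
tcp_pos: [0.4689, 0.2722, 0.0031]
orientation: [0.231, 1.541, -0.203]
contact_force: [-0.3, 0.3, -0.9]
width: 0.06
```

```bash
python3 - <<'E'
from h import *
go(467.3,271.2,5,74.5)
print(R.from_rotvec(arm.observe()['orientation']).as_matrix().round(3), arm.observe()['joint_positions'])
E
```

```text
t 3.53 tcp [468.9 272.2   3.1] yaw 74.1 xz -0.9997 j6 -0.79 j1 0.5 w 60.0 F [-0.3  0.3 -0.9]
toolshift [-2.  -1.3 -1.3] norm 2.7 roll -0.3719756875394751
[[ 0.021  0.273  0.962]
 [ 0.015  0.962 -0.274]
 [-1.     0.02   0.016]] [ 0.50299228  0.50563147  1.94233789  0.00456611  0.66794635 -0.79417105]
```

Request:
jog_arm:
  translation:
    - [0,0,0]
    - [0,0,0]
    - [0,0,0]
    - [0,0,0]
    - [0,0,0]
    - [0,0,0]
    - [0,0,0]
    - [0,0,0]
  roll: [0,0,0,0,0,0,0,0]
  fingers: [-1,-1,-1,-1,-1,-1,-1,-1]
  force: 40

```text
time_s: 4.2
tcp_pos: [0.4691, 0.2724, 0.0035]
orientation: [0.231, 1.54, -0.203]
contact_force: [0.3, 0.3, 0.7]
width: 0.0295
```

```bash
python3 - <<'E'
from h import *
go(467.3,271.2,5,74.5)
im,d,c=shot('wrist','w2'); P,_=cloud('w2')
cv2.imwrite('pics/w2z.png',cv2.resize(im[180:420,130:430,::-1],None,fx=2,fy=2))
E
```

```text
t 4.2 tcp [469.1 272.4   3.5] yaw 74.1 xz -0.9996 j6 -0.79 j1 0.5 w 29.5 F [0.3 0.3 0.7]
toolshift [-1.6 -1.6 -1.4] norm 2.6 roll -0.3662488790238996
```

View pics/w2z.png

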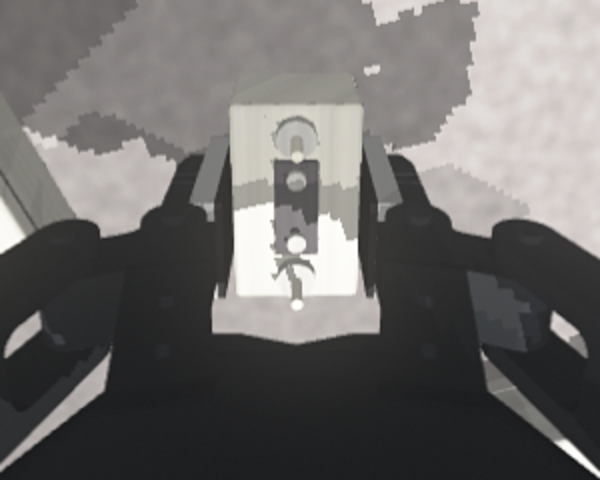

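```bash
python3 - <<'E'
from h import *
P,im=cloud('w2'); 
f=lambda x,y:(x/2+130,y/2+180)
pts=[f(231,104),f(362,104),f(362,297),f(235,297)]
X=ray('w2',pts,.024); print(X.round(4),X.mean(0))
T=R.from_rotvec(arm.observe()['orientation']).as_matrix(); t=arm.observe()['tcp_pos']
print((X-t)@T*1000)
for (x,y) in [(222,140),(225,170),(380,150),(212,145)]:
    u,v=f(x,y); print(x,y,P[int(v),int(u)].round(4))
E
```

```text
[[0.4393 0.265  0.024 ]
 [0.4473 0.2923 0.024 ]
 [0.4961 0.2801 0.024 ]
 [0.4872 0.2507 0.024 ]] [0.46749019 0.27200536 0.024     ]
[[-21.26245833 -14.86743343 -26.27789876]
 [-20.67068886  13.60637539 -26.04613981]
 [-19.79498241  15.2521974   24.1633672 ]
 [-20.43909645 -15.53459496  23.65783671]]
222 140 [0.4527 0.2571 0.0099]
225 170 [0.4531 0.2591 0.026 ]
380 150 [0.463  0.2938 0.0166]
212 145 [0.4522 0.2549 0.0119]
```

Request:
jog_arm:
  translation:
    - [-10,0,0]
    - [-25,0,0]
    - [-30,0,0]
    - [-30,0,0]
    - [-30,0,0]
    - [-30,0,0]
    - [-20,0,0]
    - [0,0,0]
  roll: [0,0,0,0,0,0,0,0]
  fingers: [-1,-1,-1,-1,-1,-1,-1,-1]
  force: 60

```text
time_s: 4.92
tcp_pos: [0.4633, 0.2684, 0.1885]
orientation: [0.229, 1.545, -0.206]
contact_force: [1.6, 0.8, -1.1]
width: 0.0285
```

```bash
python3 - <<'E'
from h import *
go(520,40,190,39.9)
print(R.from_rotvec(arm.observe()['orientation']).as_matrix().round(3))
E
```

```text
t 4.92 tcp [463.3 268.4 188.5] yaw 74.1 xz -0.9998 j6 -0.79 j1 0.5 w 28.5 F [ 1.6  0.8 -1.1]
toolshift [  -3.3 -204.2  117.1] norm 235.4 roll 34.22293904427759
[[ 0.017  0.274  0.962]
 [ 0.012  0.962 -0.274]
 [-1.     0.017  0.013]]
```

Request:
jog_arm:
  translation:
    - [0,-15,9]
    - [0,-28,16]
    - [0,-33,19]
    - [0,-33,19]
    - [0,-33,19]
    - [0,-33,19]
    - [0,-20,12]
    - [0,0,0]
  roll: [0,0,0,0,0,0,0,0]
  fingers: [-1,-1,-1,-1,-1,-1,-1,-1]

```text
time_s: 5.58
tcp_pos: [0.518, 0.0429, 0.1849]
orientation: [0.224, 1.546, -0.198]
contact_force: [0.3, 0.0, -0.7]
width: 0.0285
```

Request:
jog_arm:
  translation:
    - [0,0,0]
    - [0,0,0]
    - [0,0,0]
    - [0,0,0]
    - [0,0,0]
    - [0,0,0]
    - [0,0,0]
    - [0,0,0]
  roll: [4,6,6,6,6,5,0,0]
  fingers: [-1,-1,-1,-1,-1,-1,-1,-1]

```text
time_s: 6.25
tcp_pos: [0.512, 0.0433, 0.1788]
orientation: [0.697, 1.466, -0.673]
contact_force: [-0.2, 0.4, -0.8]
width: 0.0288
```

```bash
python3 - <<'E'
from h import *
go(536.2,20.9,160,39.9)
im,d,c=shot('wrist','w3')
T=R.from_rotvec(arm.observe()['orientation']).as_matrix();print(T.round(3))
for X in [(.5362,.0209,.114),(.5077,-.0539,.114)]: print(px('w3',X))
E
```

```text
t 6.25 tcp [512.   43.3 178.8] yaw 39.8 xz -0.9999 j6 -0.65 j1 0.05 w 28.8 F [-0.2  0.4 -0.8]
toolshift [18.4  4.1 32.9] norm 37.9 roll -0.12026545609016637
[[ 0.001  0.768  0.64 ]
 [ 0.016  0.64  -0.768]
 [-1.     0.011 -0.011]]
[[283.91075693 265.47998347]]
[[196.44778588 310.75969499]]
```

View pics/w3.png

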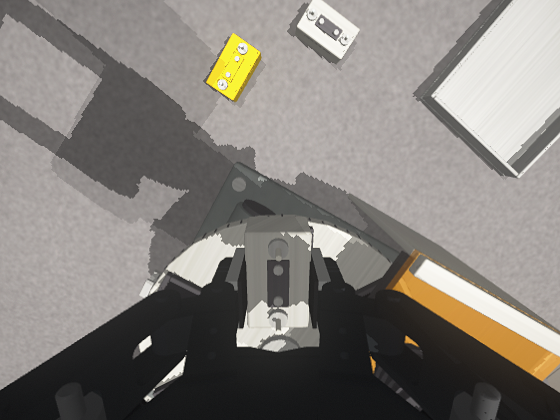

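Request:
jog_arm:
  translation:
    - [0,1,8]
    - [0,1,9]
    - [0,1,9]
    - [0,1,8]
    - [0,0,0]
    - [8,0,0]
    - [8,0,0]
    - [0,0,0]
  roll: [0,0,0,0,0,0,0,0]
  fingers: [-1,-1,-1,-1,-1,-1,-1,-1]

```text
time_s: 6.97
tcp_pos: [0.5402, 0.0169, 0.1603]
orientation: [0.694, 1.466, -0.67]
contact_force: [-0.2, 0.5, -0.8]
width: 0.0287
```

```bash
python3 - <<'E'
from h import *
go(536.7,20.3,130,39.9)
E
```

```text
t 6.97 tcp [540.2  16.9 160.3] yaw 40.0 xz -0.9999 j6 -0.71 j1 0.0 w 28.7 F [-0.2  0.5 -0.8]
toolshift [30.4 -0.9 -4.5] norm 30.7 roll 0.11395681981019834
```

Request:
jog_arm:
  translation:
    - [0,-0.5,-2.5]
    - [0,-0.5,-2.5]
    - [0,0,0]
    - [7,0,0]
    - [7,0,0]
    - [7,0,0]
    - [0,0,0]
    - [0,0,0]
  roll: [0,0,0,0,0,0,0,0]
  fingers: [-1,-1,-1,-1,-1,-1,-1,-1]

```text
time_s: 7.63
tcp_pos: [0.5341, 0.0219, 0.1362]
orientation: [0.692, 1.469, -0.669]
contact_force: [-0.2, 1.1, -0.6]
width: 0.0288
```

```bash
python3 - <<'E'
from h import *
go(536.7,20.3,118,39.9)
shot('top','t1'); im=np.load('pics/t1.npz')['im']; cv2.imwrite('pics/t1z.png',cv2.resize(im[150:260,210:400,::-1],None,fx=4,fy=4,interpolation=cv2.INTER_CUBIC))
E
```

```text
t 7.63 tcp [534.1  21.9 136.2] yaw 40.1 xz -0.9999 j6 -0.7 j1 0.01 w 28.8 F [-0.2  1.1 -0.6]
toolshift [18.2  0.8  3.1] norm 18.5 roll 0.2057847734018452
```

View pics/t1z.png

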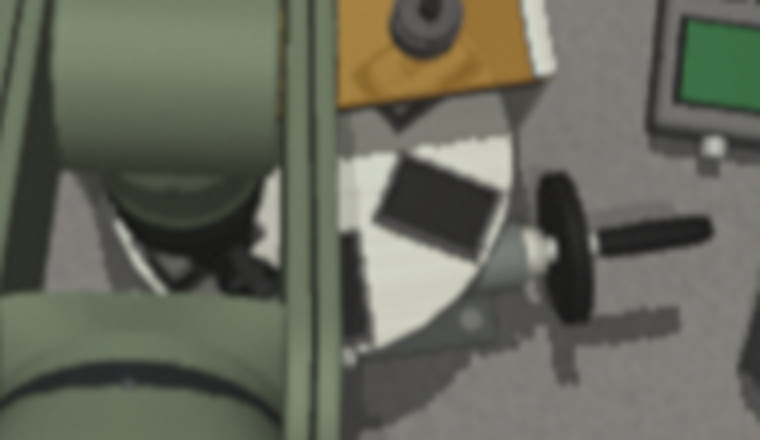

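Request:
jog_arm:
  translation:
    - [0,0.5,2]
    - [0,0,1.5]
    - [0,0,0]
    - [3,0,0]
    - [3,0,0]
    - [0,0,0]
    - [0,0,0]
    - [0,0,0]
  roll: [0,0,0,0,0,0,0,0]
  fingers: [-1,-1,-1,-1,-1,-1,-1,-1]

```text
time_s: 8.35
tcp_pos: [0.5378, 0.0191, 0.1301]
orientation: [0.693, 1.468, -0.669]
contact_force: [-0.1, -0.1, -0.2]
width: 0.029
```

```bash
python3 - <<'E'
from h import *
go(536.7,20.3,118,39.9)
E
```

```text
t 8.35 tcp [537.8  19.1 130.1] yaw 40.1 xz -0.9999 j6 -0.71 j1 0.0 w 29.0 F [-0.1 -0.1 -0.2]
toolshift [12.2 -0.2 -1.5] norm 12.3 roll 0.18625768236874762
```

Request:
jog_arm:
  translation:
    - [0,0,-1]
    - [4,0,0]
    - [4,0,0]
    - [0,0,0]
    - [0,0,0]
    - [0,0,0]
    - [0,0,0]
    - [0,0,0]
  roll: [0,0,0,0,0,0,0,0]
  fingers: [-1,-1,-1,-1,-1,-1,-1,-1]

```text
time_s: 9.02
tcp_pos: [0.5369, 0.0202, 0.1212]
orientation: [0.692, 1.468, -0.669]
contact_force: [-0.2, -1.0, -0.3]
width: 0.0287
```

```bash
python3 - <<'E'
from h import *
go(536.7,20.3,118,39.9)
E
```

```text
t 9.02 tcp [536.9  20.2 121.2] yaw 40.1 xz -0.9999 j6 -0.7 j1 0.01 w 28.7 F [-0.2 -1.  -0.3]
toolshift [ 3.2 -0.1 -0.1] norm 3.2 roll 0.19860051285820646
```

Request:
jog_arm:
  translation:
    - [2,0,0]
    - [2,0,0]
    - [0,0,0]
    - [0,0,0]
    - [0,0,0]
    - [0,0,0]
    - [0,0,0]
    - [0,0,0]
  roll: [0,0,0,0,0,0,0,0]
  fingers: [-1,-1,-1,-1,-1,-1,-1,-1]

```text
time_s: 9.68
tcp_pos: [0.5376, 0.0202, 0.1216]
orientation: [0.693, 1.465, -0.668]
contact_force: [-0.0, -0.7, -0.6]
width: 0.0291
```

```bash
python3 - <<'E'
from h import *
go(536.7,20.3,118,39.9)
E
```

```text
t 9.68 tcp [537.6  20.2 121.6] yaw 40.1 xz -0.9999 j6 -0.7 j1 0.01 w 29.1 F [-0.  -0.7 -0.6]
toolshift [ 3.6 -0.6 -0.6] norm 3.8 roll 0.1932651315921703
```

Request:
jog_arm:
  translation:
    - [4.5,0,0]
    - [0,0,0]
    - [0,0,0]
    - [0,0,0]
    - [0,0,0]
    - [0,0,0]
    - [0,0,0]
    - [0,0,0]
  roll: [0,0,0,0,0,0,0,0]
  fingers: [-1,-1,-1,-1,-1,-1,-1,-1]

```text
time_s: 10.35
tcp_pos: [0.5385, 0.0203, 0.121]
orientation: [0.694, 1.463, -0.666]
contact_force: [-1.2, 0.8, 4.1]
width: 0.0288
```

```bash
python3 - <<'E'
from h import *
go(536.7,20.3,118,39.9)
E
```

```text
t 10.35 tcp [538.5  20.3 121. ] yaw 40.1 xz -0.9999 j6 -0.7 j1 0.01 w 28.8 F [-1.2  0.8  4.1]
toolshift [ 3.  -1.4 -1.2] norm 3.5 roll 0.20838455102503417
```

```bash
python3 - <<'E'
from h import *
im,d,c=shot('wrist','w4')
cv2.imwrite('pics/w4z.png',cv2.resize(im[200:380,150:420,::-1],None,fx=2.9,fy=2.9,interpolation=cv2.INTER_CUBIC))
P,_=cloud('w4')
m=(P[...,2]>.12)&(im.min(2)>90); m[:215]=0;m[350:]=0;m[:,:235]=0;m[:,325:]=0
X=P[m]; print(len(X)); A=np.c_[X[:,:2]-X[:,:2].mean(0),np.ones(len(X))]; print(np.linalg.lstsq(A,X[:,2],rcond=None)[0], np.percentile(X[:,2],[5,25,50,75,95]))
E
```

```text
6607
[ 0.0622524  -0.08376579  0.14094677] [0.12735491 0.14060102 0.1413345  0.14211043 0.14778942]
```

View pics/w4z.png

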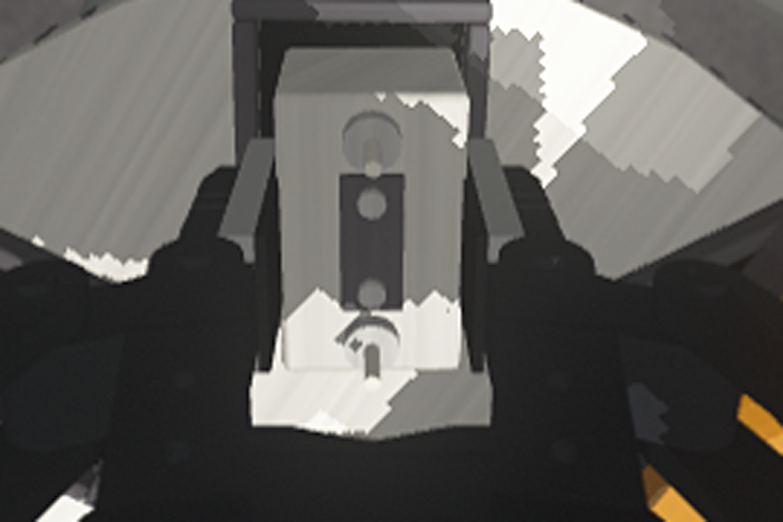

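```bash
python3 - <<'E'
from h import *
f=lambda x,y:(x/2.9+150,y/2.9+200)
T=R.from_rotvec(arm.observe()['orientation']).as_matrix(); t=arm.observe()['tcp_pos']
def tool(pts,z):
    X=ray('w4',[f(*p) for p in pts],z); return ((X-t)@T*1000).round(1)
print('holder top corners',tool([(274,92),(469,92),(462,368),(285,368)],.1413))
print('holder bottom outer',tool([(280,48),(460,48)],.1173))
print('rail inner edge top: outer',tool([(260,21),(465,21)],.121))
print('rail side top: L inner edge(258,60),(258,100); R (467,40)',tool([(258,60),(258,100),(467,40),(474,60)],.121))
print('rail side outer edge',tool([(235,60),(488,60)],.121), 'rail outer outer', tool([(235,2),(490,2)],.121))
E
```

```text
holder top corners [[-20.3 -15.7 -25.4]
 [-19.9  13.7 -25.2]
 [-20.3  14.1  23.5]
 [-20.7 -15.4  23.2]]
holder bottom outer [[  3.7 -17.2 -24.9]
 [  4.1  14.8 -24.7]]
rail inner edge top: outer [[ -0.  -20.1 -30.9]
 [  0.5  15.1 -30.7]]
rail side top: L inner edge(258,60),(258,100); R (467,40) [[ -0.1 -20.7 -23.9]
 [ -0.1 -21.  -16.5]
 [  0.5  15.6 -27.3]
 [  0.5  16.9 -23.7]]
rail side outer edge [[ -0.1 -24.7 -23.9]
 [  0.5  19.3 -23.7]] rail outer outer [[ -0.1 -24.2 -34.3]
 [  0.6  19.3 -34.1]]
```

Request:
jog_arm:
  translation:
    - [-2,-1,-0.5]
    - [0,-1.5,-1]
    - [0,0,0]
    - [4,0,0]
    - [4,0,0]
    - [0,0,0]
    - [0,0,0]
    - [0,0,0]
  roll: [0,0,0,0,0,0,0,0]
  fingers: [-1,-1,-1,-1,-1,-1,-1,-1]

```text
time_s: 11.07
tcp_pos: [0.5364, 0.0197, 0.1233]
orientation: [0.695, 1.457, -0.664]
contact_force: [-0.3, 0.2, -0.9]
width: 0.0287
```

```bash
python3 - <<'E'
from h import *
go(536.7,20.3,118,39.9)
P,_=cloud('w4')
f=lambda x,y:(x/2.9+150,y/2.9+200)
for x,y in [(240,170),(240,220),(500,180),(505,215),(255,150),(480,150)]:
  u,v=f(x,y); print(P[int(v),int(u)].round(4))
E
```

```text
t 11.07 tcp [536.4  19.7 123.3] yaw 40.1 xz -0.9998 j6 -0.7 j1 0.01 w 28.7 F [-0.3  0.2 -0.9]
toolshift [ 5.3  0.5 -0.2] norm 5.3 roll 0.216852027763764
[0.5157 0.0104 0.1291]
[0.5161 0.015  0.1527]
[0.5456 0.0404 0.1418]
[0.5449 0.0397 0.1532]
[0.5152 0.0149 0.1292]
[0.5449 0.0392 0.1286]
```

Request:
jog_arm:
  translation:
    - [3,0,0]
    - [4,0,0]
    - [4,0,0]
    - [3,0,0]
    - [0,0,0]
    - [0,0,0]
    - [0,0,0]
    - [0,0,0]
  roll: [0,0,0,0,0,0,0,0]
  fingers: [-1,-1,-1,-1,-1,-1,-1,-1]

```text
time_s: 11.73
tcp_pos: [0.5368, 0.0198, 0.1211]
orientation: [0.695, 1.453, -0.663]
contact_force: [-0.8, -0.5, 7.2]
width: 0.0286
```

```bash
python3 - <<'E'
from h import *
go(536.7,20.3,118,39.9)
print(R.from_rotvec(arm.observe()['orientation']).as_matrix().round(3))
im,d,c=shot('wrist','w5')
cv2.imwrite('pics/w5z.png',cv2.resize(im[200:380,150:420,::-1],None,fx=2.9,fy=2.9,interpolation=cv2.INTER_CUBIC))
E
```

```text
t 11.73 tcp [536.8  19.8 121.1] yaw 40.1 xz -0.9998 j6 -0.7 j1 0.01 w 28.6 F [-0.8 -0.5  7.2]
toolshift [ 3.1  0.2 -0.4] norm 3.2 roll 0.2287670302308129
[[ 0.016  0.764  0.645]
 [ 0.015  0.644 -0.765]
 [-1.     0.022 -0.001]]
```

View pics/w5z.png

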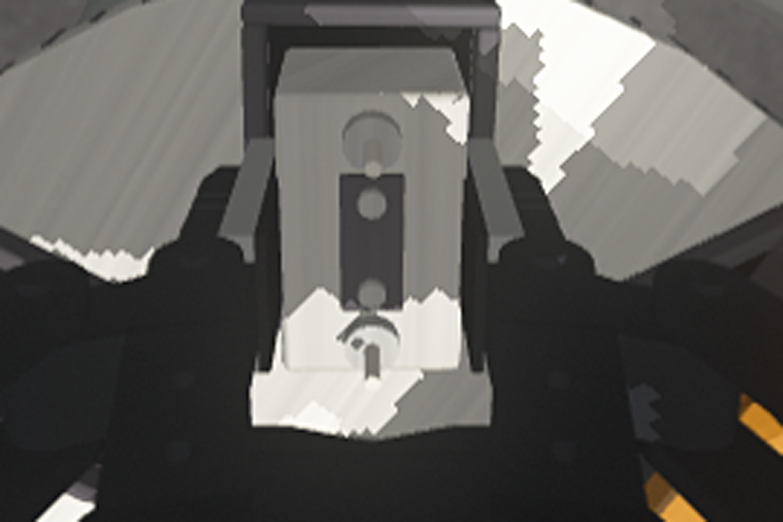

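```bash
python3 - <<'E'
from h import *
f=lambda x,y:(x/2.9+150,y/2.9+200)
T=R.from_rotvec(arm.observe()['orientation']).as_matrix(); t=arm.observe()['tcp_pos']
def tool(pts,z):
    X=ray('w5',[f(*p) for p in pts],z); return ((X-t)@T*1000).round(1)
print('outer rail outer/inner edge',tool([(245,2),(500,2),(270,21),(475,23)],.121))
print('side rails',tool([(245,60),(268,60),(470,60),(497,60)],.121))
print('holder bottom outer',tool([(280,48),(460,48)],.1173))
print('holder top',tool([(274,92),(469,92),(462,368),(285,368)],.1413))
print('white behind',tool([(370,375),(370,430)],.114))
P,_=cloud('w5')
for x,y in [(320,385),(320,410),(440,385),(440,410),(370,40),(370,60),(370,80),(380,22),(380,10),(255,70),(485,70)]:
  u,v=f(x,y); X=P[int(v),int(u)]; print((x,y),X.round(4),((X-t)@T*1000).round(1))
E
```

```text
outer rail outer/inner edge [[ -0.3 -22.5 -34.3]
 [  0.7  21.  -34. ]
 [ -0.2 -18.4 -30.9]
 [  0.6  16.9 -30.3]]
side rails [[ -0.3 -22.9 -23.9]
 [ -0.2 -18.9 -23.9]
 [  0.5  16.2 -23.6]
 [  0.6  20.9 -23.6]]
holder bottom outer [[  3.5 -17.2 -24.9]
 [  4.2  14.8 -24.6]]
holder top [[-20.5 -15.7 -25.4]
 [-19.8  13.7 -25.2]
 [-19.9  14.1  23.9]
 [-20.5 -15.4  23.4]]
white behind [[ 7.1 -1.3 46.3]
 [ 7.1 -1.3 59.9]]
(320, 385) [ 0.5589 -0.0245  0.1137] [  7.1 -11.7  48.2]
(320, 410) [ 0.5631 -0.0296  0.1135] [  7.3 -11.9  54.8]
(440, 385) [ 0.5776 -0.0089  0.1142] [ 7.2 12.7 48.3]
(440, 410) [ 0.5821 -0.0139  0.1138] [ 7.6 12.8 55. ]
(370, 40) [0.519  0.0387 0.1145] [  6.6  -1.5 -25.8]
(370, 60) [0.5191 0.0383 0.1253] [ -4.2  -1.5 -25.5]
(370, 80) [0.5192 0.0378 0.1344] [-13.3  -1.5 -25.1]
(380, 22) [0.5172 0.0437 0.1208] [  0.4   0.5 -30.8]
(380, 10) [0.5159 0.0452 0.1206] [  0.6   0.5 -32.8]
(255, 70) [0.5059 0.0225 0.1203] [  0.4 -21.8 -21.9]
(485, 70) [0.5369 0.0486 0.1214] [  0.2  18.7 -21.9]
```

```bash
python3 - <<'E'
from h import *
P,im=cloud('w5'); 
for u in (260,275,290,300):
  print(u,[(v,round(P[v,u,2]*1000,1)) for v in range(200,236,2)])
print(np.nanmedian(P[240:320,255:265,2]),np.nanmedian(P[240:320,293:305,2]), np.nanmedian(P[235:245,260:300,2]),np.nanmedian(P[315:325,255:300,2]))
P,im=cloud('w2')
print(np.nanmedian(P[240:320,255:265,2]),np.nanmedian(P[240:320,293:305,2]), np.nanmedian(P[235:245,260:300,2]),np.nanmedian(P[315:325,255:300,2]))
for u in (260,275,290,300):
  print(u,[(v,round(P[v,u,2]*1000,1)) for v in range(200,240,2)])
E
```

```text
260 [(200, np.float64(118.2)), (202, np.float64(121.2)), (204, np.float64(121.0)), (206, np.float64(120.7)), (208, np.float64(120.6)), (210, np.float64(114.8)), (212, np.float64(112.8)), (214, np.float64(115.1)), (216, np.float64(114.0)), (218, np.float64(121.4)), (220, np.float64(125.1)), (222, np.float64(128.4)), (224, np.float64(131.4)), (226, np.float64(134.8)), (228, np.float64(136.2)), (230, np.float64(138.3)), (232, np.float64(140.7)), (234, np.float64(141.5))]
275 [(200, np.float64(117.4)), (202, np.float64(120.2)), (204, np.float64(121.0)), (206, np.float64(120.4)), (208, np.float64(120.6)), (210, np.float64(114.5)), (212, np.float64(115.0)), (214, np.float64(114.8)), (216, np.float64(114.3)), (218, np.float64(122.2)), (220, np.float64(124.9)), (222, np.float64(127.2)), (224, np.float64(131.3)), (226, np.float64(133.3)), (228, np.float64(136.5)), (230, np.float64(139.2)), (232, np.float64(140.6)), (234, np.float64(140.5))]
290 [(200, np.float64(117.1)), (202, np.float64(119.9)), (204, np.float64(120.9)), (206, np.float64(120.2)), (208, np.float64(119.7)), (210, np.float64(11
[... 2243 characters left out ...]
), (224, np.float64(12.3)), (226, np.float64(15.9)), (228, np.float64(18.4)), (230, np.float64(20.5)), (232, np.float64(23.2)), (234, np.float64(24.2)), (236, np.float64(24.3)), (238, np.float64(23.8))]
300 [(200, np.float64(0.1)), (202, np.float64(-1.4)), (204, np.float64(0.6)), (206, np.float64(-1.0)), (208, np.float64(0.4)), (210, np.float64(-1.0)), (212, np.float64(-0.4)), (214, np.float64(-0.2)), (216, np.float64(0.0)), (218, np.float64(3.8)), (220, np.float64(7.0)), (222, np.float64(9.8)), (224, np.float64(12.9)), (226, np.float64(15.5)), (228, np.float64(17.3)), (230, np.float64(20.7)), (232, np.float64(22.6)), (234, np.float64(23.5)), (236, np.float64(23.5)), (238, np.float64(24.0))]
```

```bash
python3 - <<'E'
from h import *
P,im=cloud('w5'); psi=np.radians(10); c=np.array([.5865,-.0407,0])
Q=(P-c)@np.array([[np.cos(psi),-np.sin(psi),0],[np.sin(psi),np.cos(psi),0],[0,0,1]])
t=arm.observe()['tcp_pos']; T=R.from_rotvec(arm.observe()['orientation']).as_matrix()
L=(P-t)@T*1000
for v in range(250,420,15):
    print(v,[(u,*(Q[v,u]*1000).round(0).astype(int)) for u in range(340,480,20) if im[v,u].max()<60])
E
```

```text
250 [(460, np.int64(10), np.int64(123), np.int64(158))]
265 [(440, np.int64(10), np.int64(114), np.int64(154))]
280 [(340, np.int64(-20), np.int64(86), np.int64(150)), (400, np.int64(27), np.int64(90), np.int64(116)), (420, np.int64(33), np.int64(97), np.int64(121)), (440, np.int64(10), np.int64(109), np.int64(159))]
295 [(340, np.int64(-27), np.int64(89), np.int64(171)), (380, np.int64(-15), np.int64(96), np.int64(171)), (400, np.int64(-11), np.int64(100), np.int64(174)), (420, np.int64(11), np.int64(99), np.int64(155))]
310 [(340, np.int64(-29), np.int64(88), np.int64(180)), (360, np.int64(-18), np.int64(87), np.int64(171)), (380, np.int64(-15), np.int64(93), np.int64(176)), (400, np.int64(-12), np.int64(97), np.int64(180)), (420, np.int64(-6), np.int64(101), np.int64(180))]
325 [(340, np.int64(-34), np.int64(90), np.int64(193)), (360, np.int64(-30), np.int64(93), np.int64(194)), (380, np.int64(-13), np.int64(89), np.int64(178)), (400, np.int64(-12), np.int64(95), np.int64(185)), (420, np.int64(-10), np.int64(99), np.int64(188)), (440, np.int64(-4), np.int64(102), np.int64(188))]
3
[... 1345 characters left out ...]
nt64(-41), np.int64(90), np.int64(219)), (360, np.int64(-37), np.int64(91), np.int64(218)), (380, np.int64(-34), np.int64(93), np.int64(219)), (400, np.int64(-22), np.int64(89), np.int64(211)), (420, np.int64(2), np.int64(80), np.int64(194)), (440, np.int64(0), np.int64(86), np.int64(199)), (460, np.int64(-4), np.int64(93), np.int64(207))]
415 [(340, np.int64(-42), np.int64(90), np.int64(223)), (360, np.int64(-39), np.int64(92), np.int64(223)), (380, np.int64(-35), np.int64(93), np.int64(223)), (400, np.int64(-25), np.int64(89), np.int64(216)), (420, np.int64(-20), np.int64(91), np.int64(216)), (440, np.int64(3), np.int64(82), np.int64(200)), (460, np.int64(-6), np.int64(92), np.int64(211))]
```

```bash
python3 - <<'E'
from h import *
P,im=cloud('top0'); psi=np.radians(10); c=np.array([.5865,-.0407,0])
Rm=np.array([[np.cos(psi),-np.sin(psi),0],[np.sin(psi),np.cos(psi),0],[0,0,1]])
Q=(P-c)@Rm
m=(Q[...,2]>.175)&(Q[...,2]<.23); m[:110]=0;m[200:]=0;m[:,:215]=0;m[:,350:]=0
for i,mm,s,cc in comps(m,20): print(s, np.nanmin(Q[mm],0).round(3),np.nanmax(Q[mm],0).round(3),np.nanmean(Q[mm],0).round(3))
im,d,cc=shot('scene','s1')
cv2.imwrite('pics/s1z.png',cv2.resize(im[130:300,180:380,::-1],None,fx=4,fy=3.5,interpolation=cv2.INTER_CUBIC))
E
```

```text
[273 131  18  21 300] [ 0.069 -0.02   0.175] [0.108 0.018 0.214] [ 0.084 -0.001  0.198]
[340 139   5  11  20] [ 0.054 -0.137  0.175] [ 0.077 -0.126  0.177] [ 0.065 -0.131  0.176]
[307 144  19  21 307] [ 0.027 -0.09   0.175] [ 0.068 -0.051  0.214] [ 0.044 -0.068  0.199]
[244 153  18  22 317] [0.026 0.049 0.175] [0.067 0.087 0.214] [0.044 0.068 0.199]
```

View pics/s1z.png

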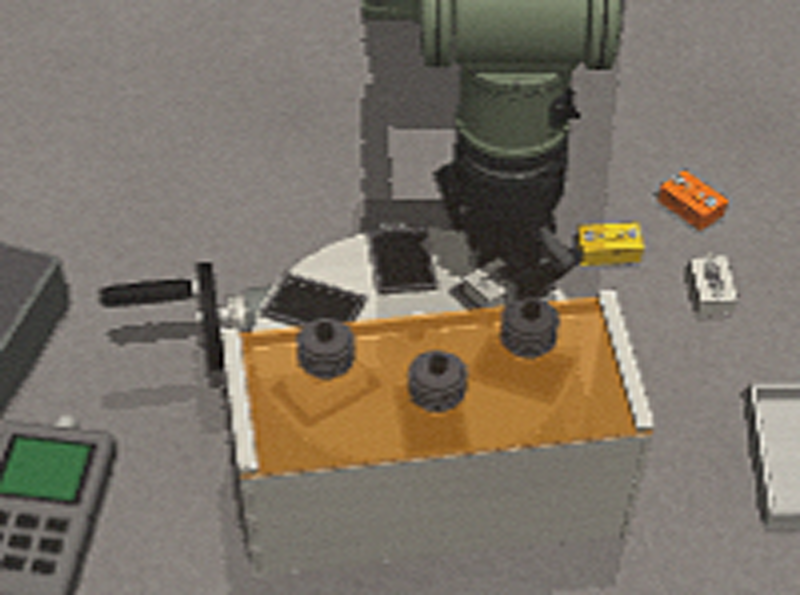

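Request:
jog_arm:
  translation:
    - [-0.5,0,-1]
    - [0,0,0]
    - [0,0,0]
    - [0,0,0]
    - [0,0,0]
    - [0,0,0]
    - [0,0,0]
    - [0,0,0]
  roll: [0,0,0,0,0,0,0,0]
  fingers: [-1,-0.1,-0.1,-0.1,-0.1,-0.1,-0.1,-0.1]

```text
time_s: 12.5
tcp_pos: [0.536, 0.0204, 0.1201]
orientation: [0.694, 1.455, -0.664]
contact_force: [-0.1, -0.0, 2.5]
width: 0.0386
```

```bash
python3 - <<'E'
from h import *
go(536.7,20.3,160,39.9)
im,d,c=shot('wrist','w6')
cv2.imwrite('pics/w6z.png',cv2.resize(im[200:380,150:420,::-1],None,fx=2.9,fy=2.9,interpolation=cv2.INTER_CUBIC))
P,im=cloud('w6'); print(np.nanmedian(P[235:245,260:300,2]),np.nanmedian(P[315:325,255:300,2]))
E
```

```text
t 12.5 tcp [536.   20.4 120.1] yaw 40.1 xz -0.9998 j6 -0.7 j1 0.01 w 38.6 F [-0.1 -0.   2.5]
toolshift [-39.8   1.2   0.5] norm 39.9 roll 0.23486446862382593
0.1382449977894431 0.1382723452644386
```

View pics/w6z.png

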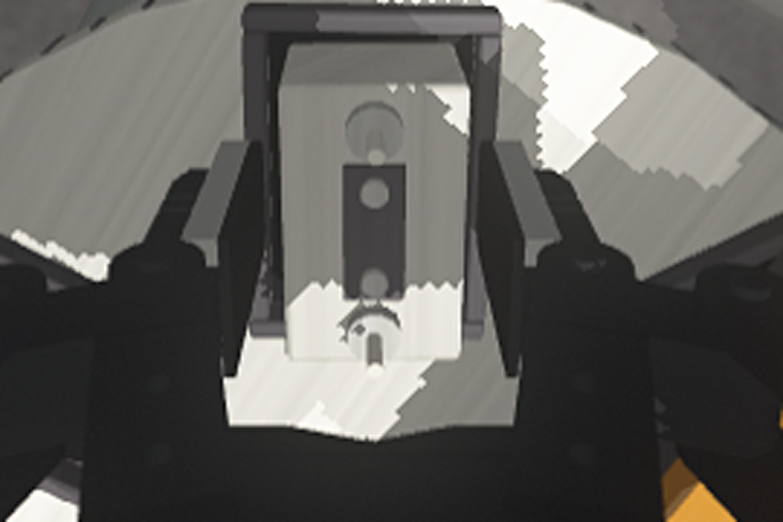

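Request:
jog_arm:
  translation:
    - [-8,0,0]
    - [-20,0,0]
    - [-30,0,0]
    - [-20,0,0]
    - [0,-20,-20]
    - [0,-20,-20]
    - [0,-20,-20]
    - [0,0,0]
  roll: [0,0,0,0,0,0,0,0]
  fingers: [-0.1,-0.1,-0.1,0.1,0.3,0.3,0.3,0.3]

```text
time_s: 13.22
tcp_pos: [0.4477, 0.0269, 0.2011]
orientation: [0.695, 1.458, -0.665]
contact_force: [-0.6, 0.7, -0.4]
width: 0.0555
```

```bash
python3 - <<'E'
from h import *
go(447.7,193.4,100,96.5)
E
```

```text
t 13.22 tcp [447.7  26.9 201.1] yaw 40.1 xz -0.9998 j6 -0.68 j1 0.02 w 55.5 F [-0.6  0.7 -0.4]
toolshift [ 103.6  105.3 -127. ] norm 194.8 roll -56.4250169167733
```

Request:
jog_arm:
  translation:
    - [0,0,0]
    - [0,0,0]
    - [0,0,0]
    - [0,0,0]
    - [0,0,0]
    - [0,0,0]
    - [0,0,0]
    - [0,0,0]
  roll: [-7,-7,-7,-7,-7,-7,-7,-7]
  fingers: [0.3,0.3,0.3,0.3,0.3,0.3,0.3,0.3]

```text
time_s: 13.88
tcp_pos: [0.4482, 0.0272, 0.2043]
orientation: [-0.091, 1.551, 0.115]
contact_force: [-0.8, 0.8, -0.7]
width: 0.0555
```

```bash
python3 - <<'E'
from h import *
go(447.7,193.4,100,96.5)
E
```

```text
t 13.88 tcp [448.2  27.2 204.3] yaw 97.5 xz -0.9997 j6 -1.69 j1 0.02 w 55.5 F [-0.8  0.8 -0.7]
toolshift [106.9 163.3  19.3] norm 196.2 roll 1.0337934013225123
```

Request:
jog_arm:
  translation:
    - [0,18,2]
    - [0,30,4]
    - [5,35,4]
    - [10,35,4]
    - [20,30,4]
    - [25,14,2]
    - [25,0,0]
    - [10,0,0]
  roll: [0,0,0,0,0,0,1,0]
  fingers: [0.3,0.3,0.3,0.3,0.3,0.3,0.3,0.3]

```text
time_s: 14.55
tcp_pos: [0.4563, 0.2014, 0.1145]
orientation: [-0.074, 1.534, 0.105]
contact_force: [-1.2, -0.4, -0.5]
width: 0.0559
```

```bash
python3 - <<'E'
from h import *
go(447.7,193.4,4,96.5)
print(R.from_rotvec(arm.observe()['orientation']).as_matrix().round(3))
shot('wrist','w7')
P,im=cloud('w7'); Z=P[...,2]
m=(np.abs(Z-.024)<.005)&((im.max(2).astype(int)-im.min(2))<40);m[330:]=0;m[:,:180]=0;m[:,400:]=0
m=cv2.morphologyEx(m.astype(np.uint8),cv2.MORPH_CLOSE,np.ones((7,7)))>0
for i,mm,s,c in comps(m,300): print(s,rect('w7',mm,0.024),np.nanmedian(Z[mm]))
E
```

```text
t 14.55 tcp [456.3 201.4 114.5] yaw 96.6 xz -0.9992 j6 -1.3 j1 0.39 w 55.9 F [-1.2 -0.4 -0.5]
toolshift [110.   -8.9 -13.4] norm 111.1 roll 0.07045911931878379
[[ 0.033 -0.114  0.993]
 [ 0.021  0.993  0.114]
 [-0.999  0.017  0.036]]
[ 247  168   38   61 2212] (array([446.8, 191.8]), array([50.5, 29.2]), 6.9, array([446.2, 191.9], dtype=float32), 'pca', np.float64(7.3), array([29.5, 50.4])) 0.024128343232537736
[274 315  70  15 476] (array([558.7, 242.7]), array([15.5, 64.9]), 11.0, array([560. , 240.2], dtype=float32), 'pca', np.float64(94.4), array([ 9.8, 64.4])) 0.0229294147049581
```

View pics/w7.png

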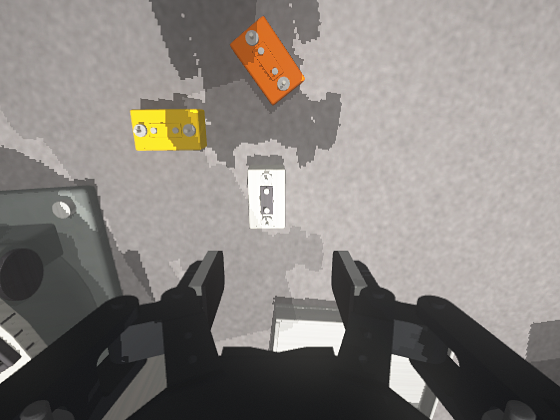

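Request:
jog_arm:
  translation:
    - [8,-4,-6]
    - [14,-5,-7]
    - [16,0,0]
    - [16,0,0]
    - [16,0,0]
    - [14,0,0]
    - [8,0,0]
    - [0,0,0]
  roll: [0,0,0,0,0,0,0,0]
  fingers: [0.3,0.3,0.3,0.3,0.3,0.3,0.3,0.3]

```text
time_s: 15.27
tcp_pos: [0.4532, 0.1941, 0.0218]
orientation: [-0.072, 1.528, 0.106]
contact_force: [-0.5, 0.2, -0.8]
width: 0.0555
```

```bash
python3 - <<'E'
from h import *
go(447.7,192.9,4,96.5)
print(R.from_rotvec(arm.observe()['orientation']).as_matrix().round(3)[:,0])
E
```

```text
t 15.27 tcp [453.2 194.1  21.8] yaw 96.5 xz -0.9989 j6 -1.32 j1 0.38 w 55.5 F [-0.5  0.2 -0.8]
toolshift [17.5 -0.9 -6.4] norm 18.7 roll 0.043526308946709946
[ 0.04   0.024 -0.999]
```

Request:
jog_arm:
  translation:
    - [0,-0.5,-3]
    - [5,-0.5,-3]
    - [7,0,0]
    - [6,0,0]
    - [0,0,0]
    - [0,0,0]
    - [0,0,0]
    - [0,0,0]
  roll: [0,0,0,0,0,0,0,0]
  fingers: [0.3,0.3,0.3,0.3,0.3,0.3,0.3,0.3]

```text
time_s: 15.93
tcp_pos: [0.4504, 0.1935, 0.0051]
orientation: [-0.07, 1.522, 0.107]
contact_force: [-0.7, -0.3, 0.1]
width: 0.0552
```

```bash
python3 - <<'E'
from h import *
go(447.7,192.9,4,96.5)
print(R.from_rotvec(arm.observe()['orientation']).as_matrix().round(3)[:,0])
E
```

```text
t 15.93 tcp [450.4 193.5   5.1] yaw 96.5 xz -0.9986 j6 -1.32 j1 0.38 w 55.2 F [-0.7 -0.3  0.1]
toolshift [ 1.  -0.4 -2.8] norm 3.0 roll 0.016564026188291336
[ 0.046  0.027 -0.999]
```

Request:
jog_arm:
  translation:
    - [0,0,-1.5]
    - [0,0,-1.5]
    - [0,0,0]
    - [0,0,0]
    - [0,0,0]
    - [0,0,0]
    - [0,0,0]
    - [0,0,0]
  roll: [0,0,0,0,0,0,0,0]
  fingers: [0.3,0.3,-1,-1,-1,-1,-1,-1]
  force: 60

```text
time_s: 16.6
tcp_pos: [0.4476, 0.1934, 0.0059]
orientation: [-0.069, 1.52, 0.108]
contact_force: [0.2, 0.5, 0.8]
width: 0.0291
```

```bash
python3 - <<'E'
from h import *
go(447.7,192.9,4,96.5)
print(R.from_rotvec(arm.observe()['orientation']).as_matrix().round(3)[:,0])
shot('wrist','w8')
P,im=cloud('w8'); Z=P[...,2]
m=(np.abs(Z-.024)<.005);m[:215]=0;m[330:]=0;m[:,:240]=0;m[:,320:]=0
m=cv2.morphologyEx(m.astype(np.uint8),cv2.MORPH_CLOSE,np.ones((7,7)))>0
for i,mm,s,c in comps(m,300): print(s,rect('w8',mm,0.024),np.nanmedian(Z[mm]))
E
```

```text
t 16.6 tcp [447.6 193.4   5.9] yaw 96.5 xz -0.9985 j6 -1.32 j1 0.38 w 29.1 F [0.2 0.5 0.8]
toolshift [ 1.9 -0.6 -0. ] norm 2.0 roll 0.030171390960049393
[ 0.048  0.027 -0.998]
[ 240  230   80   98 6273] (array([445.9, 193. ]), array([52.1, 36.2]), 5.5, array([444.2, 192.2], dtype=float32), 'pca', np.float64(6.1), array([30.7, 50.8])) 0.024102272823743193
```

View pics/w8.png

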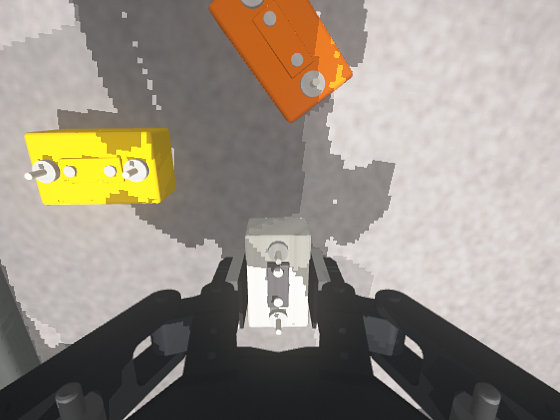

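Request:
jog_arm:
  translation:
    - [-12,0,0]
    - [-25,0,0]
    - [-30,0,0]
    - [-35,0,0]
    - [-35,0,0]
    - [-25,0,0]
    - [-10,0,0]
    - [0,0,0]
  roll: [0,0,0,0,0,0,0,0]
  fingers: [-1,-1,-1,-1,-1,-1,-1,-1]

```text
time_s: 17.32
tcp_pos: [0.4373, 0.1877, 0.1828]
orientation: [-0.071, 1.528, 0.105]
contact_force: [0.8, -0.3, -1.0]
width: 0.0288
```

```bash
python3 - <<'E'
from h import *
go(507.8,-54,165,99.6)
print(R.from_rotvec(arm.observe()['orientation']).as_matrix().round(3)[:,0])
E
```

```text
t 17.32 tcp [437.3 187.7 182.8] yaw 96.5 xz -0.9989 j6 -1.31 j1 0.38 w 28.8 F [ 0.8 -0.3 -1. ]
toolshift [  14.8 -248.5   42.1] norm 252.4 roll -3.08801336990372
[ 0.039  0.024 -0.999]
```

Request:
jog_arm:
  translation:
    - [0,-16,3]
    - [0,-30,5]
    - [0,-36,6]
    - [0,-38,6]
    - [0,-38,6]
    - [0,-38,6]
    - [0,-34,6]
    - [0,-18,3]
  roll: [0,0,0,0,0,0,0,-3]
  fingers: [-1,-1,-1,-1,-1,-1,-1,-1]

```text
time_s: 17.98
tcp_pos: [0.5054, -0.0596, 0.1716]
orientation: [-0.119, 1.534, 0.157]
contact_force: [-0.1, 0.4, -0.7]
width: 0.0285
```

```bash
python3 - <<'E'
from h import *
go(507.8,-54,145,99.6)
print(R.from_rotvec(arm.observe()['orientation']).as_matrix().round(3)[:,0])
E
```

```text
t 17.98 tcp [505.4 -59.6 171.6] yaw 100.2 xz -0.9992 j6 -1.93 j1 -0.16 w 28.5 F [-0.1  0.4 -0.7]
toolshift [26.8  4.5  2.4] norm 27.3 roll 0.5524834570402248
[ 0.03   0.027 -0.999]
```

Request:
jog_arm:
  translation:
    - [0,2.5,1]
    - [0,2.5,1]
    - [6,0,0]
    - [8,0,0]
    - [8,0,0]
    - [3,0,0]
    - [0,0,0]
    - [0,0,0]
  roll: [0,0.5,0,0,0,0,0,0]
  fingers: [-1,-1,-1,-1,-1,-1,-1,-1]

```text
time_s: 18.65
tcp_pos: [0.5036, -0.0526, 0.1376]
orientation: [-0.108, 1.546, 0.151]
contact_force: [0.9, -1.3, -0.8]
width: 0.029
```

```bash
python3 - <<'E'
from h import *
go(507.8,-54,120.5,99.6)
T=R.from_rotvec(arm.observe()['orientation']).as_matrix();t=arm.observe()['tcp_pos'];print(T.round(3)[:,0])
im,d,c=shot('wrist','w9')
cv2.imwrite('pics/w9z.png',cv2.resize(im[200:380,150:420,::-1],None,fx=2.9,fy=2.9,interpolation=cv2.INTER_CUBIC))
E
```

```text
t 18.65 tcp [503.6 -52.6 137.6] yaw 99.5 xz -0.9994 j6 -1.9 j1 -0.15 w 29.0 F [ 0.9 -1.3 -0.8]
toolshift [17.2 -2.5  3.5] norm 17.7 roll -0.11171528634628203
[ 0.018  0.029 -0.999]
```

View pics/w9z.png

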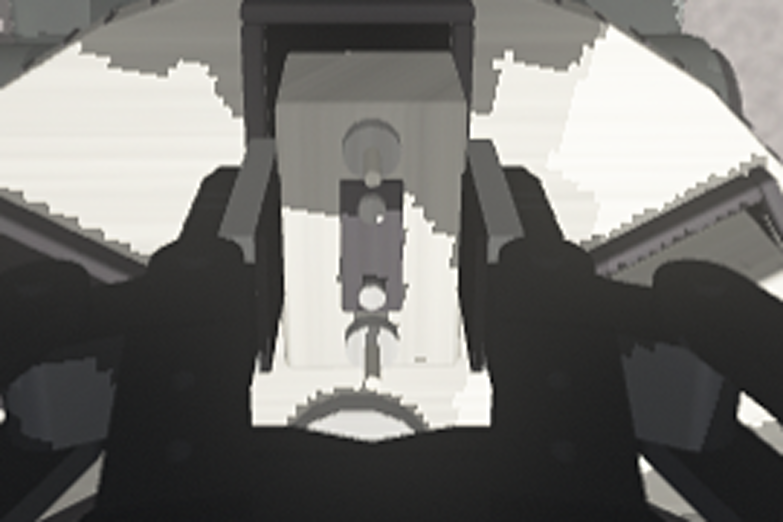

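```bash
cat >> h.py <<'E'
def world(fn,pts,z,ox,oy,s):
    return ray(fn,[(x/s+ox,y/s+oy) for x,y in pts],z)
E
python3 - <<'E'
from h import *
X=world('w9',[(245,2),(473,2),(268,23),(455,23),(245,60),(473,60)],.121,150,200,2.9)*1000; print(X.round(1))
psi=np.radians(9.6); e=np.array([np.cos(psi),np.sin(psi)]); n=np.array([-e[1],e[0]])
a=X[:,:2]@np.c_[e,n]; print(a.round(1))
for nm,pt in dict(top=(507.3,-53.9),tcp=(503.6,-52.6)).items(): print(nm,(np.array(pt)@np.c_[e,n]).round(1))
B=world('w9',[(277,100),(467,100),(461,363),(287,363)],.1565,150,200,2.9)*1000;print(B.round(1),(B[:,:2]@np.c_[e,n]).round(1))
P,im=cloud('w9');print(np.nanmedian(P[236:245,260:300,2]),np.nanmedian(P[312:322,255:300,2]))
E
```

```text
[[477.  -81.1 121. ]
 [470.2 -38.4 121. ]
 [480.4 -76.3 121. ]
 [474.8 -41.  121. ]
 [488.5 -79.7 121. ]
 [481.6 -36.1 121. ]]
[[ 456.8 -159.5]
 [ 457.2 -116.3]
 [ 461.  -155.3]
 [ 461.3 -119.6]
 [ 468.4 -160. ]
 [ 468.9 -115.9]]
top [ 491.2 -137.7]
tcp [ 487.8 -135.8]
[[481.1 -71.7 156.5]
 [476.6 -43.1 156.5]
 [523.8 -34.6 156.5]
 [528.1 -63.7 156.5]] [[ 462.4 -150.9]
 [ 462.8 -122. ]
 [ 510.7 -121.5]
 [ 510.1 -150.9]]
0.15621481858259006 0.15563885299000496
```

Request:
jog_arm:
  translation:
    - [0,-1,2]
    - [0,-1,2]
    - [5,0,0]
    - [6,0,0]
    - [0,0,0]
    - [0,0,0]
    - [0,0,0]
    - [0,0,0]
  roll: [0,0,0,0,0,0,0,0]
  fingers: [-1,-1,-1,-1,-1,-1,-1,-1]

```text
time_s: 19.37
tcp_pos: [0.5102, -0.0536, 0.1274]
orientation: [-0.109, 1.542, 0.15]
contact_force: [-0.1, 0.5, 0.2]
width: 0.0285
```

```bash
python3 - <<'E'
from h import *
go(506.8,-53.7,120.5,99.6)
T=R.from_rotvec(arm.observe()['orientation']).as_matrix();print(T.round(3)[:,0])
E
```

```text
t 19.37 tcp [510.2 -53.6 127.4] yaw 99.5 xz -0.9993 j6 -1.91 j1 -0.15 w 28.5 F [-0.1  0.5  0.2]
toolshift [ 6.8  0.3 -3.5] norm 7.7 roll -0.09983166073683947
[ 0.023  0.029 -0.999]
```

Request:
jog_arm:
  translation:
    - [0,0,-2.5]
    - [0,0,0]
    - [4,0,0]
    - [4,0,0]
    - [0,0,0]
    - [0,0,0]
    - [0,0,0]
    - [0,0,0]
  roll: [0,0,0,0,0,0,0,0]
  fingers: [-1,-1,-1,-1,-1,-1,-1,-1]

```text
time_s: 20.03
tcp_pos: [0.5078, -0.0541, 0.1213]
orientation: [-0.109, 1.539, 0.15]
contact_force: [-0.2, 0.7, 2.5]
width: 0.0289
```

```bash
python3 - <<'E'
from h import *
go(506.8,-53.7,120,99.6)
T=R.from_rotvec(arm.observe()['orientation']).as_matrix();print(T.round(3)[:,0])
E
```

```text
t 20.03 tcp [507.8 -54.1 121.3] yaw 99.5 xz -0.9993 j6 -1.91 j1 -0.15 w 28.9 F [-0.2  0.7  2.5]
toolshift [ 1.3  0.5 -1. ] norm 1.7 roll -0.09826970577459804
[ 0.025  0.028 -0.999]
```

Request:
jog_arm:
  translation:
    - [2,0,0]
    - [0,0,0]
    - [0,0,0]
    - [0,0,0]
    - [0,0,0]
    - [0,0,0]
    - [0,0,0]
    - [0,0,0]
  roll: [0,0,0,0,0,0,0,0]
  fingers: [-1,-0.1,-0.1,-0.1,-0.1,-0.1,-0.1,-0.1]

```text
time_s: 20.7
tcp_pos: [0.5083, -0.0541, 0.1203]
orientation: [-0.11, 1.539, 0.149]
contact_force: [-0.4, -0.7, 2.7]
width: 0.0383
```

```bash
python3 - <<'E'
from h import *
go(506.8,-53.7,120,99.6)
im,d,c=shot('wrist','w10')
cv2.imwrite('pics/w10z.png',cv2.resize(im[200:380,150:420,::-1],None,fx=2.9,fy=2.9,interpolation=cv2.INTER_CUBIC))
P,im=cloud('w10'); print(np.nanmedian(P[235:245,260:300,2]),np.nanmedian(P[315:325,255:300,2]))
E
```

```text
t 20.7 tcp [508.3 -54.1 120.3] yaw 99.5 xz -0.9993 j6 -1.91 j1 -0.15 w 38.3 F [-0.4 -0.7  2.7]
toolshift [ 0.2  0.7 -1.4] norm 1.6 roll -0.09198475140291862
0.1379332219174222 0.13826447798263303
```

View pics/w10z.png

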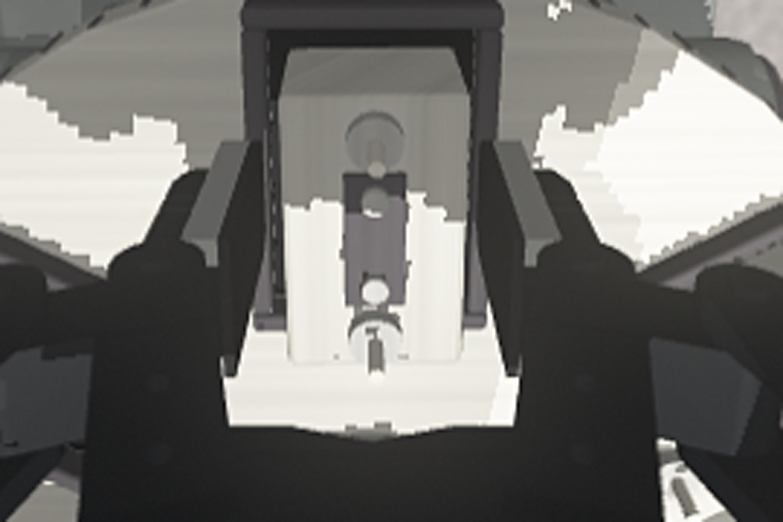

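Request:
jog_arm:
  translation:
    - [-10,0,0]
    - [-25,0,0]
    - [-25,0,0]
    - [-10,0,0]
    - [0,0,0]
    - [0,0,0]
    - [0,0,0]
    - [0,0,0]
  roll: [0,0,0,6,7,7,7,7]
  fingers: [-0.1,-0.1,-0.1,-0.1,-0.1,-0.1,-0.1,-0.1]

```text
time_s: 21.42
tcp_pos: [0.5064, -0.0564, 0.1979]
orientation: [0.373, 1.522, -0.322]
contact_force: [-0.9, 0.2, 0.6]
width: 0.0388
```

Request:
jog_arm:
  translation:
    - [0,0,0]
    - [0,0,0]
    - [0,0,0]
    - [0,0,0]
    - [0,0,0]
    - [0,0,0]
    - [0,0,0]
    - [0,0,0]
  roll: [7,7,7,7,7,7,7,6]
  fingers: [-0.1,-0.1,-0.1,-0.1,-0.1,-0.1,-0.1,-0.1]

```text
time_s: 22.08
tcp_pos: [0.5066, -0.0566, 0.2036]
orientation: [1.138, 1.265, -1.069]
contact_force: [0.4, -0.1, -0.2]
width: 0.0384
```

```bash
python3 - <<'E'
from h import *
go(542,-252,165,10.3)
T=R.from_rotvec(arm.observe()['orientation']).as_matrix();print(T.round(3)[:,0])
shot('top','t2')
im=np.load('pics/t2.npz')['im']; cv2.imwrite('pics/t2z.png',cv2.resize(im[110:250,210:400,::-1],None,fx=4,fy=4,interpolation=cv2.INTER_CUBIC))
E
```

```text
t 22.08 tcp [506.6 -56.6 203.6] yaw 8.1 xz -0.9991 j6 -0.31 j1 -0.15 w 38.4 F [ 0.4 -0.1 -0.2]
toolshift [ 34.6   6.3 199.2] norm 202.3 roll -2.2492861061117537
[ 0.032  0.026 -0.999]
```

View pics/t2z.png

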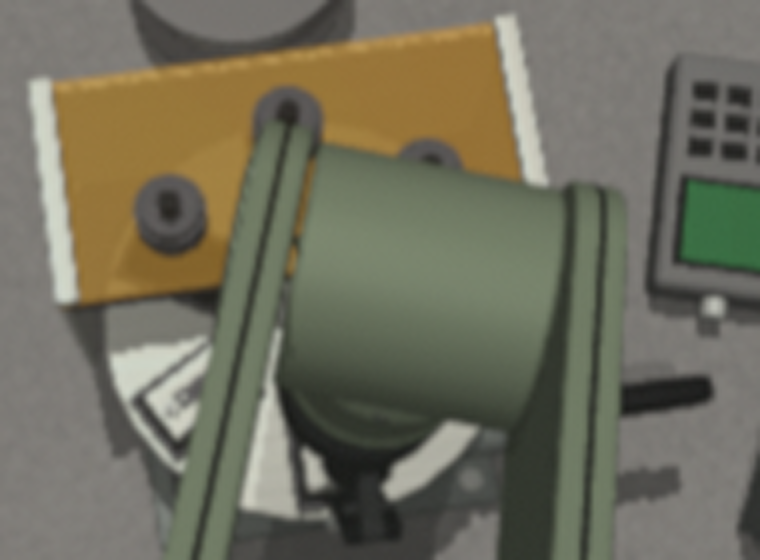

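Request:
jog_arm:
  translation:
    - [0,1,15]
    - [0,1,28]
    - [0,1,32]
    - [0,1,34]
    - [0,1,34]
    - [0,1,32]
    - [0,1,20]
    - [0,0,0]
  roll: [0,0,0,0,0,0,-2,0]
  fingers: [-0.1,-0.1,-0.1,-0.1,-0.1,-0.1,-0.1,-0.1]

```text
time_s: 22.8
tcp_pos: [0.5435, -0.2557, 0.2039]
orientation: [1.095, 1.284, -1.024]
contact_force: [0.3, -0.0, 0.3]
width: 0.0383
```

```bash
python3 - <<'E'
from h import *
go(542,-252,150,10.3)
T=R.from_rotvec(arm.observe()['orientation']).as_matrix();print(T.round(3)[:,0])
shot('wrist','w11')
E
```

```text
t 22.8 tcp [ 543.5 -255.7  203.9] yaw 11.4 xz -0.999 j6 -0.69 j1 -0.48 w 38.3 F [ 0.3 -0.   0.3]
toolshift [53.9 -3.  -3. ] norm 54.0 roll 1.0540975127937031
[ 0.037  0.025 -0.999]
```

View pics/w11.png

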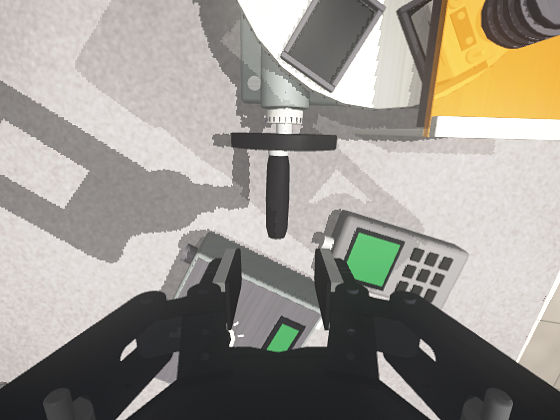

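```bash
python3 - <<'E'
from h import *
P,im=cloud('w11')
for v in (170,200,225):
    u=[k for k in range(240,320) if im[v,k].max()<70]; 
    us=[k for k in u if 255<k<300]; print(v,us[0],us[-1], ray('w11',[((us[0]+us[-1])/2,v)],.111)*1000, P[v,278].round(4))
print('end',ray('w11',[(277,238)],.111)*1000, 'root',ray('w11',[(279,150)],.111)*1000)
a=ray('w11',[(231,142),(337,142)],.078)*1000; print(a,a.mean(0))
for v in range(226,244,2): print(v,P[v,277].round(4))
E
```

```text
170 267 288 [[ 538.87961224 -219.27183691  111.        ]] [ 0.5387 -0.2181  0.12  ]
200 266 288 [[ 543.2846794  -243.37126791  111.        ]] [ 0.5432 -0.2409  0.1215]
225 266 286 [[ 546.66066384 -264.55444955  111.        ]] [ 0.5474 -0.2616  0.1194]
end [[ 549.74359173 -275.7255669   111.        ]] root [[ 536.96381404 -203.7115093   111.        ]]
[[ 496.01992404 -206.87696365   78.        ]
 [ 588.33113661 -188.54755082   78.        ]] [ 542.17553033 -197.71225723   78.        ]
226 [ 0.5467 -0.2623  0.1205]
228 [ 0.547  -0.2639  0.1205]
230 [ 0.5474 -0.2657  0.1201]
232 [ 0.5477 -0.2672  0.1206]
234 [ 0.5481 -0.2693  0.1194]
236 [ 0.5485 -0.271   0.1194]
238 [ 0.5489 -0.2732  0.1181]
240 [ 0.5628 -0.3184 -0.0007]
242 [ 0.5633 -0.321  -0.0008]
```

Request:
jog_arm:
  translation:
    - [8,0,0]
    - [16,0,0]
    - [16,0,0]
    - [10,0,0]
    - [0,0,0]
    - [0,0,0]
    - [0,0,0]
    - [0,0,0]
  roll: [0,0.5,0.5,0,0,0,0,0]
  fingers: [-0.1,-0.1,-0.1,-0.1,-0.1,-0.1,-0.1,-0.1]

```text
time_s: 23.52
tcp_pos: [0.5438, -0.2449, 0.153]
orientation: [1.105, 1.284, -1.029]
contact_force: [0.2, -0.5, 0.8]
width: 0.0386
```

```bash
python3 - <<'E'
from h import *
go(545.2,-254.8,92,10.3)
T=R.from_rotvec(arm.observe()['orientation']).as_matrix();print(T.round(3)[:,0])
E
```

```text
t 23.52 tcp [ 543.8 -244.9  153. ] yaw 10.8 xz -0.9989 j6 -0.68 j1 -0.47 w 38.6 F [ 0.2 -0.5  0.8]
toolshift [60.7 -3.  11.4] norm 61.8 roll 0.5228110423442018
[ 0.035  0.03  -0.999]
```

Request:
jog_arm:
  translation:
    - [0,-1,6]
    - [0,-1,6]
    - [12,0,1]
    - [14,0,1]
    - [14,0,1]
    - [10,0,0]
    - [0,0,0]
    - [0,0,0]
  roll: [0,0.5,0,0,0,0,0,0]
  fingers: [-0.1,-0.1,-0.1,-0.1,-0.1,-0.1,-0.1,-0.1]

```text
time_s: 24.18
tcp_pos: [0.5503, -0.2647, 0.1064]
orientation: [1.113, 1.266, -1.034]
contact_force: [0.2, -0.2, 0.1]
width: 0.0387
```

```bash
python3 - <<'E'
from h import *
go(545.2,-254.8,92,10.3)
T=R.from_rotvec(arm.observe()['orientation']).as_matrix();print(T.round(3)[:,0])
E
```

```text
t 24.18 tcp [ 550.3 -264.7  106.4] yaw 10.1 xz -0.9986 j6 -0.69 j1 -0.49 w 38.7 F [ 0.2 -0.2  0.1]
toolshift [ 14.4  -4.  -10.5] norm 18.2 roll -0.15131436755012828
[ 0.047  0.023 -0.999]
```

Request:
jog_arm:
  translation:
    - [0,-3,-8]
    - [8,0,0]
    - [6,0,0]
    - [0,0,0]
    - [0,0,0]
    - [0,0,0]
    - [0,0,0]
    - [0,0,0]
  roll: [0,0,0,0,0,0,0,0]
  fingers: [-0.1,-0.1,-0.1,-0.1,-0.1,-0.1,-0.1,-0.1]

```text
time_s: 24.85
tcp_pos: [0.5475, -0.257, 0.0939]
orientation: [1.113, 1.261, -1.032]
contact_force: [0.8, -0.5, -0.4]
width: 0.039
```

```bash
python3 - <<'E'
from h import *
go(545.2,-254.8,92,10.3)
T=R.from_rotvec(arm.observe()['orientation']).as_matrix();print(T.round(3)[:,0])
E
```

```text
t 24.85 tcp [ 547.5 -257.    93.9] yaw 10.2 xz -0.9985 j6 -0.69 j1 -0.48 w 39.0 F [ 0.8 -0.5 -0.4]
toolshift [ 1.8 -2.  -2.5] norm 3.7 roll -0.1392531983895111
[ 0.051  0.021 -0.998]
```

Request:
jog_arm:
  translation:
    - [0,-2,-2]
    - [0,0,0]
    - [0,0,0]
    - [0,0,0]
    - [0,0,0]
    - [0,0,0]
    - [0,0,0]
    - [0,0,0]
  roll: [0,0,0,0,0,0,0,0]
  fingers: [-0.1,-1,-1,-1,-1,-1,-1,-1]
  force: 60

```text
time_s: 25.52
tcp_pos: [0.5456, -0.2555, 0.0945]
orientation: [1.114, 1.259, -1.032]
contact_force: [0.3, -0.5, -0.4]
width: 0.0166
```

```bash
cat >> h.py <<'E'
def lean():
    T=R.from_rotvec(arm.observe()['orientation']).as_matrix();return T.round(3)[:,0]
E
python3 - <<'E'
from h import *
go(545.2,-254.8,92,10.3); print(lean())
shot('wrist','w12')
E
```

```text
t 25.52 tcp [ 545.6 -255.5   94.5] yaw 10.1 xz -0.9984 j6 -0.69 j1 -0.48 w 16.6 F [ 0.3 -0.5 -0.4]
toolshift [ 2.5 -0.4 -0.7] norm 2.6 roll -0.1634876234357705
[ 0.053  0.02  -0.998]
```

View pics/w12.png

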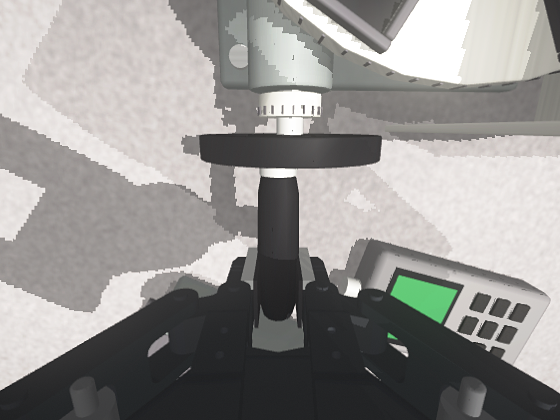

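Request:
jog_arm:
  translation:
    - [-0.4,11.8,0]
    - [3.6,11.2,0]
    - [7.3,9.3,0]
    - [10,6.3,0]
    - [11.6,2.5,0]
    - [11.7,-1.6,0]
    - [0,0,0]
    - [0,0,0]
  roll: [0,0,0,0,0,0,0,0]
  fingers: [-1,-1,-1,-1,-1,-1,-1,-1]

```text
time_s: 26.23
tcp_pos: [0.583, -0.2489, 0.0456]
orientation: [1.102, 1.272, -1.041]
contact_force: [-4.0, -1.9, 5.1]
width: 0.0165
```

```bash
cat >> h.py <<'E'
def crank(C=(552.6,-254.2,61.3),psi=10.3):
    s=arm.observe(); p=s['tcp_pos']*1000; u=np.array([np.cos(np.radians(psi)),np.sin(np.radians(psi)),0]); w=np.array([-u[1],u[0],0])
    d=p-np.array(C); a=d@u; b=d[2]; T=R.from_rotvec(s['orientation']).as_matrix()
    print('t',round(s['time_s'],2),'theta',np.degrees(np.arctan2(a,b)).round(1),'r',np.hypot(a,b).round(1),'axial',(d@w).round(1),'tcp',p.round(1),'F',s['contact_force'].round(1),'w',round(s['width']*1000,1),'lean',T[:,0].round(3),'yaw',np.degrees(np.arctan2(T[1,1],T[0,1])).round(1))
E
python3 - <<'E'
from h import *
crank()
E
```

```text
t 26.23 theta 116.9 r 34.6 axial -0.2 tcp [ 583.  -248.9   45.6] F [-4.  -1.9  5.1] w 16.5 lean [ 0.036  0.017 -0.999] yaw 10.4
```

```bash
cat >> h.py <<'E'
def rows(th0,step,n=8):
    out=[]
    for i in range(n):
        a,b=np.radians(th0+step*i),np.radians(th0+step*(i+1))
        out.append([float(round(-34*(np.cos(b)-np.cos(a)),1)),float(round(34*(np.sin(b)-np.sin(a)),1)),0])
    print(out)
E
python3 -c "
from h import *
rows(117,26)"
```

```text
[[11.7, -9.8, 0], [6.2, -14.0, 0], [-0.5, -15.3, 0], [-7.2, -13.5, 0], [-12.4, -9.0, 0], [-15.1, -2.7, 0], [-14.7, 4.2, 0], [-11.4, 10.2, 0]]
```

Request:
jog_arm:
  translation:
    - [11.7,-9.8,0]
    - [6.2,-14.0,0]
    - [-0.5,-15.3,0]
    - [-7.2,-13.5,0]
    - [-12.4,-9.0,0]
    - [-15.1,-2.7,0]
    - [-14.7,4.2,0]
    - [-11.4,10.2,0]
  roll: [0,0,0,0,0,0,0,0]
  fingers: [-1,-1,-1,-1,-1,-1,-1,-1]

```text
time_s: 26.9
tcp_pos: [0.5271, -0.2586, 0.0828]
orientation: [1.102, 1.28, -1.046]
contact_force: [-4.7, -2.7, -1.3]
width: 0.0165
```

```bash
python3 -c "
from h import *
crank()"
```

```text
t 26.9 theta -50.3 r 33.6 axial 0.2 tcp [ 527.1 -258.6   82.8] F [-4.7 -2.7 -1.3] w 16.5 lean [ 0.028  0.02  -0.999] yaw 10.3
```

```bash
python3 -c "
from h import *
rows(-46,30)"
```

```text
[[-9.1, 15.1, 0], [-0.3, 17.6, 0], [8.5, 15.4, 0], [15.1, 9.1, 0], [17.6, 0.3, 0], [15.4, -8.5, 0], [9.1, -15.1, 0], [0.3, -17.6, 0]]
```

Request:
jog_arm:
  translation:
    - [-9.1,15.1,0]
    - [-0.3,17.6,0]
    - [8.5,15.4,0]
    - [15.1,9.1,0]
    - [17.6,0.3,0]
    - [15.4,-8.5,0]
    - [9.1,-15.1,0]
    - [0.3,-17.6,0]
  roll: [0,0,0,0,0,0,0,0]
  fingers: [-1,-1,-1,-1,-1,-1,-1,-1]

```text
time_s: 27.57
tcp_pos: [0.5539, -0.2541, 0.0277]
orientation: [1.105, 1.266, -1.038]
contact_force: [5.0, -1.5, -7.6]
width: 0.0163
```

```bash
python3 -c "
from h import *
crank()
rows(187,30)
rows(180,30)
rows(195,30)"
```

```text
t 27.57 theta 177.8 r 33.6 axial -0.1 tcp [ 553.9 -254.1   27.7] F [ 5.  -1.5 -7.6] w 16.3 lean [ 0.043  0.016 -0.999] yaw 10.3
[[-6.6, -16.3, 0], [-13.9, -10.8, 0], [-17.4, -2.4, 0], [-16.3, 6.6, 0], [-10.8, 13.9, 0], [-2.4, 17.4, 0], [6.6, 16.3, 0], [13.9, 10.8, 0]]
[[-4.6, -17.0, 0], [-12.4, -12.4, 0], [-17.0, -4.6, 0], [-17.0, 4.6, 0], [-12.4, 12.4, 0], [-4.6, 17.0, 0], [4.6, 17.0, 0], [12.4, 12.4, 0]]
[[-8.8, -15.2, 0], [-15.2, -8.8, 0], [-17.6, -0.0, 0], [-15.2, 8.8, 0], [-8.8, 15.2, 0], [-0.0, 17.6, 0], [8.8, 15.2, 0], [15.2, 8.8, 0]]
```

Request:
jog_arm:
  translation:
    - [-4.6,-17.0,0]
    - [-12.4,-12.4,0]
    - [-17.0,-4.6,0]
    - [-17.0,4.6,0]
    - [-12.4,12.4,0]
    - [-4.6,17.0,0]
    - [4.6,17.0,0]
    - [12.4,12.4,0]
  roll: [0,0,0,0,0,0,0,0]
  fingers: [-1,-1,-1,-1,-1,-1,-1,-1]

```text
time_s: 28.23
tcp_pos: [0.572, -0.2511, 0.0886]
orientation: [1.103, 1.272, -1.046]
contact_force: [5.1, 10.0, 13.0]
width: 0.0163
```

```bash
python3 -c "
from h import *
crank()
rows(50,30)
rows(60,30)
rows(40,30)"
```

```text
t 28.23 theta 35.7 r 33.7 axial -0.4 tcp [ 572.  -251.1   88.6] F [ 5.1 10.  13. ] w 16.3 lean [ 0.034  0.016 -0.999] yaw 10.2
[[16.0, 7.4, 0], [17.5, -1.5, 0], [14.4, -10.1, 0], [7.4, -16.0, 0], [-1.5, -17.5, 0], [-10.1, -14.4, 0], [-16.0, -7.4, 0], [-17.5, 1.5, 0]]
[[17.0, 4.6, 0], [17.0, -4.6, 0], [12.4, -12.4, 0], [4.6, -17.0, 0], [-4.6, -17.0, 0], [-12.4, -12.4, 0], [-17.0, -4.6, 0], [-17.0, 4.6, 0]]
[[14.4, 10.1, 0], [17.5, 1.5, 0], [16.0, -7.4, 0], [10.1, -14.4, 0], [1.5, -17.5, 0], [-7.4, -16.0, 0], [-14.4, -10.1, 0], [-17.5, -1.5, 0]]
```

Request:
jog_arm:
  translation:
    - [14.4,10.1,0]
    - [17.5,1.5,0]
    - [16.0,-7.4,0]
    - [10.1,-14.4,0]
    - [1.5,-17.5,0]
    - [-7.4,-16.0,0]
    - [-14.4,-10.1,0]
    - [-17.5,-1.5,0]
  roll: [0,0,0,0,0,0,0,0]
  fingers: [-1,-1,-1,-1,-1,-1,-1,-1]

```text
time_s: 28.9
tcp_pos: [0.5203, -0.26, 0.0552]
orientation: [1.098, 1.272, -1.042]
contact_force: [-2.6, -4.0, -5.9]
width: 0.0161
```

```bash
python3 -c "
from h import *
crank()
for a in range(250,310,10): print(a);rows(a,30)"
```

```text
t 28.9 theta -100.6 r 33.4 axial 0.1 tcp [ 520.3 -260.    55.2] F [-2.6 -4.  -5.9] w 16.1 lean [ 0.035  0.014 -0.999] yaw 10.5
250
[[-17.5, -1.5, 0], [-16.0, 7.4, 0], [-10.1, 14.4, 0], [-1.5, 17.5, 0], [7.4, 16.0, 0], [14.4, 10.1, 0], [17.5, 1.5, 0], [16.0, -7.4, 0]]
260
[[-17.5, 1.5, 0], [-14.4, 10.1, 0], [-7.4, 16.0, 0], [1.5, 17.5, 0], [10.1, 14.4, 0], [16.0, 7.4, 0], [17.5, -1.5, 0], [14.4, -10.1, 0]]
270
[[-17.0, 4.6, 0], [-12.4, 12.4, 0], [-4.6, 17.0, 0], [4.6, 17.0, 0], [12.4, 12.4, 0], [17.0, 4.6, 0], [17.0, -4.6, 0], [12.4, -12.4, 0]]
280
[[-16.0, 7.4, 0], [-10.1, 14.4, 0], [-1.5, 17.5, 0], [7.4, 16.0, 0], [14.4, 10.1, 0], [17.5, 1.5, 0], [16.0, -7.4, 0], [10.1, -14.4, 0]]
290
[[-14.4, 10.1, 0], [-7.4, 16.0, 0], [1.5, 17.5, 0], [10.1, 14.4, 0], [16.0, 7.4, 0], [17.5, -1.5, 0], [14.4, -10.1, 0], [7.4, -16.0, 0]]
300
[[-12.4, 12.4, 0], [-4.6, 17.0, 0], [4.6, 17.0, 0], [12.4, 12.4, 0], [17.0, 4.6, 0], [17.0, -4.6, 0], [12.4, -12.4, 0], [4.6, -17.0, 0]]
```

Request:
jog_arm:
  translation:
    - [-17.5,1.5,0]
    - [-14.4,10.1,0]
    - [-7.4,16.0,0]
    - [1.5,17.5,0]
    - [10.1,14.4,0]
    - [16.0,7.4,0]
    - [17.5,-1.5,0]
    - [14.4,-10.1,0]
  roll: [0,0,0,0,0,0,0,0]
  fingers: [-1,-1,-1,-1,-1,-1,-1,-1]

```text
time_s: 29.57
tcp_pos: [0.579, -0.2497, 0.0393]
orientation: [1.102, 1.265, -1.04]
contact_force: [-3.9, -1.1, 8.2]
width: 0.0161
```

```bash
python3 -c "
from h import *
crank()
for a in range(100,150,10): print(a);rows(a,30)"
```

```text
t 29.57 theta 129.4 r 34.6 axial -0.3 tcp [ 579.  -249.7   39.3] F [-3.9 -1.1  8.2] w 16.1 lean [ 0.042  0.013 -0.999] yaw 10.3
100
[[16.0, -7.4, 0], [10.1, -14.4, 0], [1.5, -17.5, 0], [-7.4, -16.0, 0], [-14.4, -10.1, 0], [-17.5, -1.5, 0], [-16.0, 7.4, 0], [-10.1, 14.4, 0]]
110
[[14.4, -10.1, 0], [7.4, -16.0, 0], [-1.5, -17.5, 0], [-10.1, -14.4, 0], [-16.0, -7.4, 0], [-17.5, 1.5, 0], [-14.4, 10.1, 0], [-7.4, 16.0, 0]]
120
[[12.4, -12.4, 0], [4.6, -17.0, 0], [-4.6, -17.0, 0], [-12.4, -12.4, 0], [-17.0, -4.6, 0], [-17.0, 4.6, 0], [-12.4, 12.4, 0], [-4.6, 17.0, 0]]
130
[[10.1, -14.4, 0], [1.5, -17.5, 0], [-7.4, -16.0, 0], [-14.4, -10.1, 0], [-17.5, -1.5, 0], [-16.0, 7.4, 0], [-10.1, 14.4, 0], [-1.5, 17.5, 0]]
140
[[7.4, -16.0, 0], [-1.5, -17.5, 0], [-10.1, -14.4, 0], [-16.0, -7.4, 0], [-17.5, 1.5, 0], [-14.4, 10.1, 0], [-7.4, 16.0, 0], [1.5, 17.5, 0]]
```

cum = 1080+129 = 1209 (of 2160).

Request:
jog_arm:
  translation:
    - [10.1,-14.4,0]
    - [1.5,-17.5,0]
    - [-7.4,-16.0,0]
    - [-14.4,-10.1,0]
    - [-17.5,-1.5,0]
    - [-16.0,7.4,0]
    - [-10.1,14.4,0]
    - [-1.5,17.5,0]
  roll: [0,0,0,0,0,0,0,0]
  fingers: [-1,-1,-1,-1,-1,-1,-1,-1]

```text
time_s: 30.23
tcp_pos: [0.5424, -0.2563, 0.0912]
orientation: [1.089, 1.285, -1.055]
contact_force: [-25.0, -1.7, 51.5]
width: 0.0166
```

```bash
python3 -c "
from h import *
crank()
for a in range(-30,20,10): print(a);rows(a,30)"
```

```text
t 30.23 theta -19.2 r 31.7 axial -0.2 tcp [ 542.4 -256.3   91.2] F [-25.   -1.7  51.5] w 16.6 lean [ 0.017  0.012 -1.   ] yaw 10.5
-30
[[-4.6, 17.0, 0], [4.6, 17.0, 0], [12.4, 12.4, 0], [17.0, 4.6, 0], [17.0, -4.6, 0], [12.4, -12.4, 0], [4.6, -17.0, 0], [-4.6, -17.0, 0]]
-20
[[-1.5, 17.5, 0], [7.4, 16.0, 0], [14.4, 10.1, 0], [17.5, 1.5, 0], [16.0, -7.4, 0], [10.1, -14.4, 0], [1.5, -17.5, 0], [-7.4, -16.0, 0]]
-10
[[1.5, 17.5, 0], [10.1, 14.4, 0], [16.0, 7.4, 0], [17.5, -1.5, 0], [14.4, -10.1, 0], [7.4, -16.0, 0], [-1.5, -17.5, 0], [-10.1, -14.4, 0]]
0
[[4.6, 17.0, 0], [12.4, 12.4, 0], [17.0, 4.6, 0], [17.0, -4.6, 0], [12.4, -12.4, 0], [4.6, -17.0, 0], [-4.6, -17.0, 0], [-12.4, -12.4, 0]]
10
[[7.4, 16.0, 0], [14.4, 10.1, 0], [17.5, 1.5, 0], [16.0, -7.4, 0], [10.1, -14.4, 0], [1.5, -17.5, 0], [-7.4, -16.0, 0], [-14.4, -10.1, 0]]
```

Request:
jog_arm:
  translation:
    - [0,0,0]
    - [0,0,0]
    - [0,0,0]
    - [0,0,0]
    - [0,0,0]
    - [0,0,0]
    - [0,0,0]
    - [0,0,0]
  roll: [0,0,0,0,0,0,0,0]
  fingers: [-1,-1,-1,-1,-1,-1,-1,-1]

```text
time_s: 30.9
tcp_pos: [0.5439, -0.2559, 0.0938]
orientation: [1.091, 1.282, -1.053]
contact_force: [-2.1, 1.5, 6.8]
width: 0.0165
```

```bash
python3 -c "
from h import *
crank()
shot('wrist','w13')
shot('scene','s2')
im=np.load('pics/s2.npz')['im']; cv2.imwrite('pics/s2z.png',cv2.resize(im[130:300,140:380,::-1],None,fx=3.3,fy=3.3,interpolation=cv2.INTER_CUBIC))
"
```

```text
t 30.9 theta -15.2 r 33.7 axial -0.1 tcp [ 543.9 -255.9   93.8] F [-2.1  1.5  6.8] w 16.5 lean [ 0.021  0.012 -1.   ] yaw 10.5
```

View pics/w13.png

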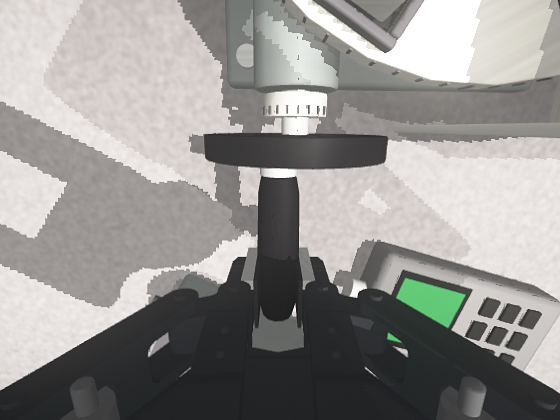

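View pics/s2z.png

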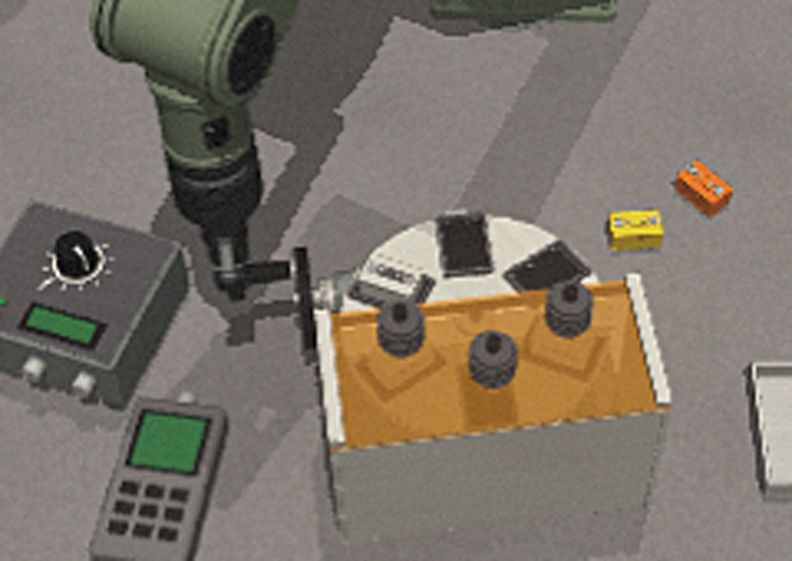

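```bash
python3 -c "
from h import *
rows(-15,24)"
```

```text
[[-0.7, 14.1, 0], [5.1, 13.2, 0], [10.0, 10.0, 0], [13.2, 5.1, 0], [14.1, -0.7, 0], [12.6, -6.4, 0], [8.9, -11.0, 0], [3.7, -13.7, 0]]
```

Request:
jog_arm:
  translation:
    - [-0.7,14.1,0]
    - [5.1,13.2,0]
    - [10.0,10.0,0]
    - [13.2,5.1,0]
    - [14.1,-0.7,0]
    - [12.6,-6.4,0]
    - [8.9,-11.0,0]
    - [3.7,-13.7,0]
  roll: [0,0,0,0,0,0,0,0]
  fingers: [-1,-1,-1,-1,-1,-1,-1,-1]

```text
time_s: 31.67
tcp_pos: [0.5526, -0.2543, 0.0257]
orientation: [1.084, 1.289, -1.058]
contact_force: [-0.2, 10.3, 40.8]
width: 0.0165
```

```bash
python3 -c "
from h import *
crank()
for a in range(150,220,10): print(a);rows(a,26)"
```

```text
t 31.67 theta 180.0 r 35.6 axial -0.1 tcp [ 552.6 -254.3   25.7] F [-0.2 10.3 40.8] w 16.5 lean [ 0.011  0.011 -1.   ] yaw 10.7
150
[[4.5, -14.6, 0], [-2.4, -15.1, 0], [-8.8, -12.5, 0], [-13.4, -7.4, 0], [-15.3, -0.8, 0], [-14.1, 6.0, 0], [-10.0, 11.5, 0], [-4.0, 14.8, 0]]
160
[[1.9, -15.2, 0], [-5.0, -14.5, 0], [-10.8, -10.8, 0], [-14.5, -5.0, 0], [-15.2, 1.9, 0], [-12.8, 8.3, 0], [-7.9, 13.1, 0], [-1.3, 15.2, 0]]
170
[[-0.8, -15.3, 0], [-7.4, -13.4, 0], [-12.5, -8.8, 0], [-15.1, -2.4, 0], [-14.6, 4.5, 0], [-11.2, 10.4, 0], [-5.5, 14.3, 0], [1.3, 15.2, 0]]
180
[[-3.4, -14.9, 0], [-9.6, -11.9, 0], [-13.9, -6.5, 0], [-15.3, 0.3, 0], [-13.6, 6.9, 0], [-9.2, 12.2, 0], [-2.9, 15.0, 0], [4.0, 14.8, 0]]
190
[[-6.0, -14.1, 0], [-11.5, -10.0, 0], [-14.8, -4.0, 0], [-15.0, 2.9, 0], [-12.2, 9.2, 0], [-6.9, 13.6, 0], [-0.3, 15.3, 0], [6.5, 13.9, 0]]
200
[[-8.3, -12.8, 0], [-13.1, -7.9, 0], [-15.2, -1.3, 0], [-14.3, 5.5, 0], [-10.4, 11.2, 0], [-4.5, 14.6, 0], [2.4, 15.1, 0], [8.8, 12.5, 0]]
210
[[-10.4, -11.2, 0], [-14.3, -5.5, 0], [-15.2, 1.3, 0], [-13.1, 7.9, 0], [-8.3, 12.8, 0], [-1.9, 15.2, 0], [5.0, 14.5, 0], [10.8, 10.8, 0]]
```

Request:
jog_arm:
  translation:
    - [-6.0,-14.1,0]
    - [-11.5,-10.0,0]
    - [-14.8,-4.0,0]
    - [-15.0,2.9,0]
    - [-12.2,9.2,0]
    - [-6.9,13.6,0]
    - [-0.3,15.3,0]
    - [6.5,13.9,0]
  roll: [0,0,0,0,0,0,0,0]
  fingers: [-1,-1,-1,-1,-1,-1,-1,-1]

```text
time_s: 32.33
tcp_pos: [0.534, -0.2577, 0.0856]
orientation: [1.033, 1.364, -1.111]
contact_force: [-47.4, -6.4, 71.8]
width: 0.0165
```

```bash
python3 -c "
from h import *
crank()
for a in range(0,60,10): print(a);rows(a,26)"
```

```text
t 32.33 theta -38.0 r 30.8 axial -0.2 tcp [ 534.  -257.7   85.6] F [-47.4  -6.4  71.8] w 16.5 lean [-0.08   0.006 -0.997] yaw 11.4
0
[[3.4, 14.9, 0], [9.6, 11.9, 0], [13.9, 6.5, 0], [15.3, -0.3, 0], [13.6, -6.9, 0], [9.2, -12.2, 0], [2.9, -15.0, 0], [-4.0, -14.8, 0]]
10
[[6.0, 14.1, 0], [11.5, 10.0, 0], [14.8, 4.0, 0], [15.0, -2.9, 0], [12.2, -9.2, 0], [6.9, -13.6, 0], [0.3, -15.3, 0], [-6.5, -13.9, 0]]
20
[[8.3, 12.8, 0], [13.1, 7.9, 0], [15.2, 1.3, 0], [14.3, -5.5, 0], [10.4, -11.2, 0], [4.5, -14.6, 0], [-2.4, -15.1, 0], [-8.8, -12.5, 0]]
30
[[10.4, 11.2, 0], [14.3, 5.5, 0], [15.2, -1.3, 0], [13.1, -7.9, 0], [8.3, -12.8, 0], [1.9, -15.2, 0], [-5.0, -14.5, 0], [-10.8, -10.8, 0]]
40
[[12.2, 9.2, 0], [15.0, 2.9, 0], [14.8, -4.0, 0], [11.5, -10.0, 0], [6.0, -14.1, 0], [-0.8, -15.3, 0], [-7.4, -13.4, 0], [-12.5, -8.8, 0]]
50
[[13.6, 6.9, 0], [15.3, 0.3, 0], [13.9, -6.5, 0], [9.6, -11.9, 0], [3.4, -14.9, 0], [-3.4, -14.9, 0], [-9.6, -11.9, 0], [-13.9, -6.5, 0]]
```

Request:
jog_arm:
  translation:
    - [0,0,0]
    - [0,0,0]
    - [0,0,0]
    - [0,0,0]
    - [0,0,0]
    - [0,0,0]
    - [0,0,0]
    - [0,0,0]
  roll: [0,0,0,0,0,0,0,0]
  fingers: [-1,-1,-1,-1,-1,-1,-1,-1]

```text
time_s: 33.0
tcp_pos: [0.5298, -0.2582, 0.0867]
orientation: [1.038, 1.367, -1.12]
contact_force: [-1.1, 1.2, 3.1]
width: 0.0166
```

```bash
python3 -c "
from h import *
crank()
print(arm.observe()['joint_positions'].round(3),arm.observe()['joint_torque'].round(1))
shot('wrist','w14')
rows(-36,20)"
```

```text
t 33.0 theta -42.4 r 34.3 axial 0.1 tcp [ 529.8 -258.2   86.7] F [-1.1  1.2  3.1] w 16.6 lean [-0.086  0.008 -0.996] yaw 11.0
[-0.457  0.502  1.667 -0.035  1.054 -0.629] [  0.2 -45.4 -18.9  -0.3   0.2  -0.4]
[[-5.2, 10.6, 0], [-1.2, 11.7, 0], [2.9, 11.5, 0], [6.6, 9.8, 0], [9.6, 6.9, 0], [11.4, 3.3, 0], [11.8, -0.8, 0], [10.8, -4.8, 0]]
```

View pics/w14.png

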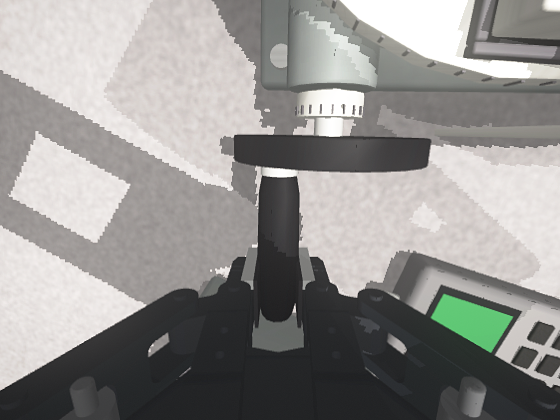

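Request:
jog_arm:
  translation:
    - [-6.2,10.2,0]
    - [-3,11.5,0]
    - [0.9,11.8,0]
    - [4.8,10.8,0]
    - [8.1,8.6,0]
    - [10.6,5.2,0]
    - [0,0,0]
    - [0,0,0]
  roll: [0,0,0,0,0,0,0,0]
  fingers: [-1,-1,-1,-1,-1,-1,-1,-1]

```text
time_s: 33.72
tcp_pos: [0.5836, -0.2488, 0.0683]
orientation: [1.031, 1.37, -1.126]
contact_force: [1.7, 0.3, 1.8]
width: 0.0166
```

```bash
cat >> h.py <<'E'
def crank2(C=(551.7,-254.5,78),psi=10.3,r=34):
    s=arm.observe(); T=R.from_rotvec(s['orientation']).as_matrix(); p=s['tcp_pos']*1000-16.7*T[:,0]; u=np.array([np.cos(np.radians(psi)),np.sin(np.radians(psi)),0]); w=np.array([-u[1],u[0],0])
    d=p-np.array(C); a=d@u; b=d[2]; th=np.degrees(np.arctan2(a,b))
    print('t',round(s['time_s'],2),'theta',th.round(1),'r',np.hypot(a,b).round(1),'axial',(d@w).round(1),'F',s['contact_force'].round(1),'w',round(s['width']*1000,1),'lean',T[:,0].round(3))
    return th,T,u
def rows2(th,step,n,off=0):
    s=arm.observe(); T=R.from_rotvec(s['orientation']).as_matrix(); u=np.array([np.cos(np.radians(10.3)),np.sin(np.radians(10.3)),0])
    out=[]
    for i in range(n):
        a,b=np.radians(th+step*i),np.radians(th+step*(i+1))
        v=34*(np.sin(b)-np.sin(a))*u+np.array([0,0,34*(np.cos(b)-np.cos(a))]); out.append([float(x) for x in (T.T@v).round(1)])
    print(out)
E
python3 -c "
from h import *
th,_,_=crank2()
rows2(th,20,8)"
```

```text
t 33.72 theta 78.4 r 34.6 axial -0.4 F [1.7 0.3 1.8] w 16.6 lean [-0.092  0.004 -0.996]
[[11.7, 1.4, 0.3], [11.5, -2.7, 0.2], [9.9, -6.5, 0.1], [7.1, -9.5, 0.0], [3.4, -11.3, -0.1], [-0.7, -11.8, -0.2], [-4.7, -10.8, -0.2], [-8.1, -8.6, -0.3]]
```

Request:
jog_arm:
  translation:
    - [2,-6,0]
    - [2,-6,0]
    - [2,-6,0]
    - [0,0,0]
    - [0,0,0]
    - [0,0,0]
    - [0,0,0]
    - [0,0,0]
  roll: [0,0,0,0,0,0,0,0]
  fingers: [-1,-1,-1,-1,-1,-1,-1,-1]

```text
time_s: 34.38
tcp_pos: [0.5844, -0.2487, 0.068]
orientation: [1.061, 1.331, -1.098]
contact_force: [3.3, 0.9, 0.1]
width: 0.0162
```

```bash
python3 -c "
from h import *
th,_,_=crank2()
rows2(th,20,8)"
```

```text
t 34.38 theta 78.8 r 34.6 axial -0.4 F [3.3 0.9 0.1] w 16.2 lean [-0.044  0.008 -0.999]
[[11.8, 0.7, 0.2], [11.3, -3.3, 0.2], [9.5, -7.0, 0.1], [6.5, -9.8, 0.1], [2.8, -11.5, -0.0], [-1.3, -11.7, -0.1], [-5.3, -10.6, -0.1], [-8.6, -8.1, -0.2]]
```

Request:
jog_arm:
  translation:
    - [1,-6,0]
    - [1,-6,0]
    - [1,-5,0]
    - [0,0,0]
    - [0,0,0]
    - [0,0,0]
    - [0,0,0]
    - [0,0,0]
  roll: [0,0,0,0,0,0,0,0]
  fingers: [-1,-1,-1,-1,-1,-1,-1,-1]

```text
time_s: 35.05
tcp_pos: [0.5845, -0.2488, 0.0701]
orientation: [1.084, 1.298, -1.073]
contact_force: [3.5, 1.0, 0.9]
width: 0.0165
```

```bash
python3 -c "
from h import *
th,_,_=crank2()
rows2(th,22,8)"
```

```text
t 35.05 theta 75.2 r 34.5 axial -0.5 F [3.5 1.  0.9] w 16.5 lean [-0.003  0.011 -1.   ]
[[12.9, 0.9, 0.1], [12.3, -4.0, 0.1], [9.9, -8.4, 0.1], [6.1, -11.5, 0.1], [1.3, -12.9, 0.0], [-3.6, -12.5, -0.0], [-8.0, -10.2, -0.1], [-11.2, -6.5, -0.1]]
```

Request:
jog_arm:
  translation:
    - [12.9,0.9,0]
    - [12.3,-4.0,0]
    - [9.9,-8.4,0]
    - [6.1,-11.5,0]
    - [1.3,-12.9,0]
    - [-3.6,-12.5,0]
    - [0,0,0]
    - [0,0,0]
  roll: [0,0,0,0,0,0,0,0]
  fingers: [-1,-1,-1,-1,-1,-1,-1,-1]

```text
time_s: 35.72
tcp_pos: [0.5385, -0.2569, 0.0297]
orientation: [1.089, 1.291, -1.068]
contact_force: [2.9, 0.6, 0.5]
width: 0.0162
```

```bash
python3 -c "
from h import *
th,_,_=crank2()
rows2(th,20,8)"
```

```text
t 35.72 theta -156.8 r 34.3 axial -0.2 F [2.9 0.6 0.5] w 16.2 lean [ 0.005  0.012 -1.   ]
[[-6.5, -9.8, -0.0], [-9.5, -7.0, -0.1], [-11.3, -3.3, -0.1], [-11.8, 0.7, -0.1], [-10.8, 4.7, -0.1], [-8.6, 8.1, -0.1], [-5.2, 10.6, -0.1], [-1.3, 11.7, -0.0]]
```

Request:
jog_arm:
  translation:
    - [-6.5,-9.8,0]
    - [-9.5,-7.0,0]
    - [-11.3,-3.3,0]
    - [-11.8,0.7,0]
    - [-10.8,4.7,0]
    - [-8.6,8.1,0]
    - [0,0,0]
    - [0,0,0]
  roll: [0,0,0,0,0,0,0,0]
  fingers: [-1,-1,-1,-1,-1,-1,-1,-1]

```text
time_s: 36.38
tcp_pos: [0.536, -0.2573, 0.0903]
orientation: [1.1, 1.28, -1.06]
contact_force: [0.7, -2.8, -5.7]
width: 0.0161
```

```bash
python3 -c "
from h import *
th,_,_=crank2()
rows2(th,(0-th)/3,3)"
```

```text
t 36.38 theta -29.3 r 33.3 axial -0.1 F [ 0.7 -2.8 -5.7] w 16.1 lean [ 0.02   0.015 -1.   ]
[[-2.3, 5.3, -0.1], [-1.3, 5.6, -0.1], [-0.4, 5.8, -0.0]]
```

Request:
jog_arm:
  translation:
    - [-2.3,5.3,0]
    - [-1.3,5.6,0]
    - [-0.4,5.0,0]
    - [0,0,0]
    - [0,0,0]
    - [0,0,0]
    - [0,0,0]
    - [0,0,0]
  roll: [0,0,0,0,0,0,0,0]
  fingers: [-1,-1,-1,-1,-1,-1,-1,-1]

```text
time_s: 37.05
tcp_pos: [0.5475, -0.2553, 0.0944]
orientation: [1.094, 1.29, -1.066]
contact_force: [1.8, -1.2, -2.2]
width: 0.0167
```

```bash
python3 -c "
from h import *
th,_,_=crank2()
rows2(th,(0-th)/3,3)"
```

```text
t 37.05 theta -7.6 r 33.4 axial -0.2 F [ 1.8 -1.2 -2.2] w 16.7 lean [ 0.008  0.015 -1.   ]
[[-0.2, 1.5, -0.0], [-0.1, 1.5, -0.0], [-0.0, 1.5, -0.0]]
```

Request:
jog_arm:
  translation:
    - [0,3,0]
    - [0,3,0]
    - [0,0,0]
    - [0,0,0]
    - [0,0,0]
    - [0,0,0]
    - [0,0,0]
    - [0,0,0]
  roll: [0,0,0,0,0,0,0,0]
  fingers: [-1,-1,-1,-1,-1,-1,-1,-1]

```text
time_s: 37.72
tcp_pos: [0.5524, -0.2544, 0.0947]
orientation: [1.093, 1.292, -1.068]
contact_force: [-0.4, -1.7, -1.7]
width: 0.0159
```

```bash
python3 -c "
from h import *
th,_,_=crank2()
shot('wrist','w15')"
```

```text
t 37.72 theta 1.1 r 33.4 axial -0.2 F [-0.4 -1.7 -1.7] w 15.9 lean [ 0.006  0.014 -1.   ]
```

View pics/w15.png

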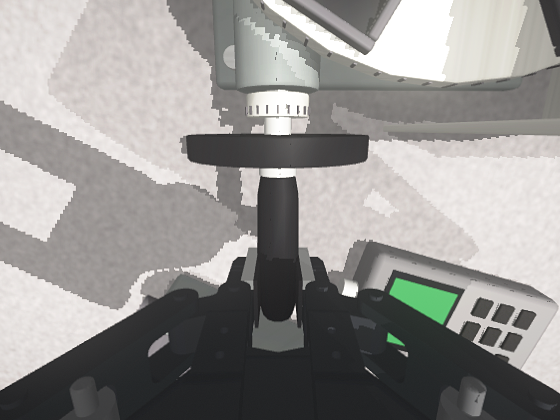

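Request:
jog_arm:
  translation:
    - [0,0,0]
    - [0,0,0]
    - [0,0,0]
    - [-12,0,0]
    - [-25,0,0]
    - [-30,0,0]
    - [-25,0,0]
    - [-10,0,0]
  roll: [0,0,0,0,0,0,0,0]
  fingers: [0,0,0,0,0,0,0,0]

```text
time_s: 38.43
tcp_pos: [0.5512, -0.2526, 0.1982]
orientation: [1.095, 1.302, -1.066]
contact_force: [0.3, -0.9, 0.3]
width: 0.0426
```

```bash
python3 -c "
from h import *
go(506,-407,200,-15); print(lean())
shot('wrist','w16'); shot('top','t3')
im=np.load('pics/t3.npz')['im']; cv2.imwrite('pics/t3z.png',cv2.resize(im[100:260,90:350,::-1],None,fx=3,fy=3,interpolation=cv2.INTER_CUBIC))"
```

```text
t 38.43 tcp [ 551.2 -252.6  198.2] yaw 10.1 xz -0.9998 j6 -0.64 j1 -0.46 w 42.6 F [ 0.3 -0.9  0.3]
toolshift [ -5.3 -71.5 144. ] norm 160.9 roll 25.074109641252818
[ 0.     0.022 -1.   ]
```

View pics/w16.png

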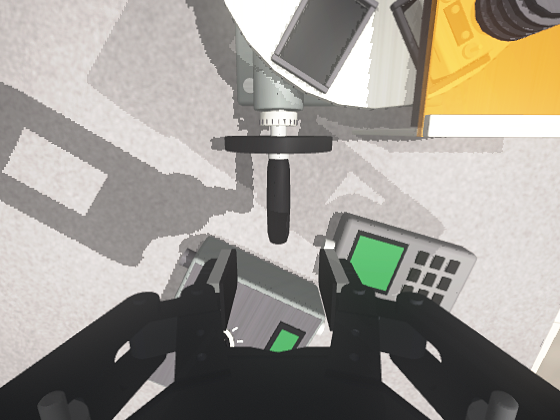

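View pics/t3z.png

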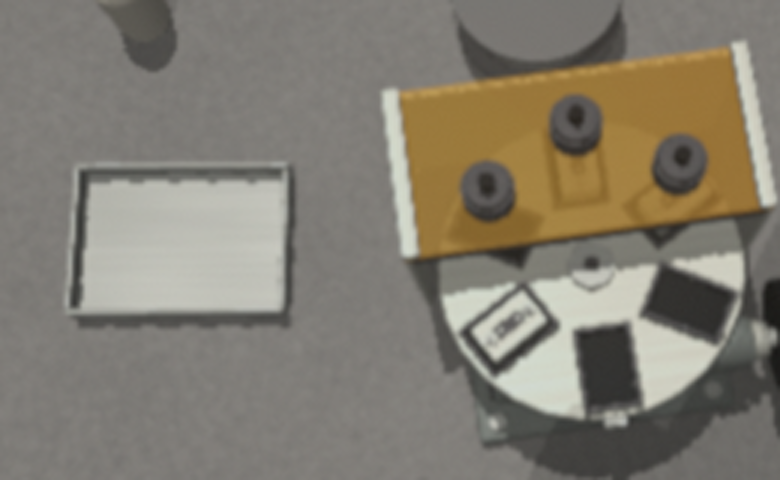

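Request:
jog_arm:
  translation:
    - [0,-7,14]
    - [0,-12,24]
    - [0,-14,28]
    - [0,-14,28]
    - [0,-12,24]
    - [0,-10,18]
    - [0,0,0]
    - [0,0,0]
  roll: [0,0,0,0,0,0,0,0]
  fingers: [0.2,0.2,0.2,0.2,0.2,0.2,0.2,0.2]

```text
time_s: 39.2
tcp_pos: [0.5035, -0.3994, 0.1838]
orientation: [1.096, 1.318, -1.063]
contact_force: [0.6, 0.8, 0.2]
width: 0.0509
```

```bash
python3 -c "
from h import *
P,im=cloud('t3'); I=im.astype(int)
m=(I.max(2)<62); m[:180]=0;m[245:]=0;m[:,:240]=0;m[:,340:]=0
for i,mm,s,c in comps(m,100): print('nest',s,rect('t3',mm,0.114))
go(505.5,-407.5,150,0); print(lean())
shot('wrist','w17')"
```

```text
nest [306 190  28  22 363] (array([ 559.9, -117.4]), array([55.8, 35.4]), 69.2, array([ 559.8, -117.2], dtype=float32), 'pca', np.float64(71.2), array([35.3, 55.6]))
nest [283 209  19  26 381] (array([508.1, -55.1]), array([55.4, 35.5]), 9.7, array([507.8, -55.1], dtype=float32), 'pca', np.float64(10.1), array([35.6, 55.8]))
t 39.2 tcp [ 503.5 -399.4  183.8] yaw 10.4 xz -0.9994 j6 -0.89 j1 -0.7 w 50.9 F [0.6 0.8 0.2]
toolshift [33.5  0.7  9.4] norm 34.8 roll 10.350820828506727
[-0.009  0.033 -0.999]
```

View pics/w17.png

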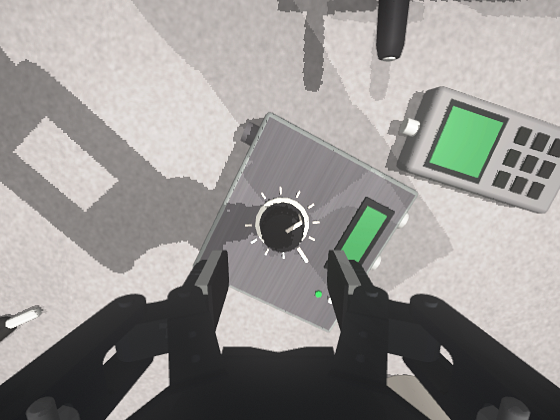

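```bash
python3 -c "
from h import *
im=np.load('pics/w17.npz')['im']
print(ray('w17',[(282,228)],.104)*1000, ray('w17',[(282.5,223)],.080)*1000)
P,_=cloud('w17')
m=(np.abs(P[...,2]-.104)<.004);m[:190]=0;m[260:]=0;m[:,:250]=0;m[:,315:]=0
for i,mm,s,c in comps(m,100): print(s,c,rect('w17',mm,0.104))
cv2.imwrite('pics/w17z.png',cv2.resize(im[180:280,230:330,::-1],None,fx=6,fy=6,interpolation=cv2.INTER_CUBIC))"
```

```text
[[ 506.68786406 -405.20924935  104.        ]] [[ 507.96372049 -408.07316239   80.        ]]
[ 261  212   43   41 1299] [282.07929176 232.25481139] (array([ 507.4, -408.8]), array([33.2, 33.4]), 18.3, array([ 507.4, -408.7], dtype=float32), 'pca', np.float64(74.4), array([28.8, 29. ]))
```

View pics/w17z.png

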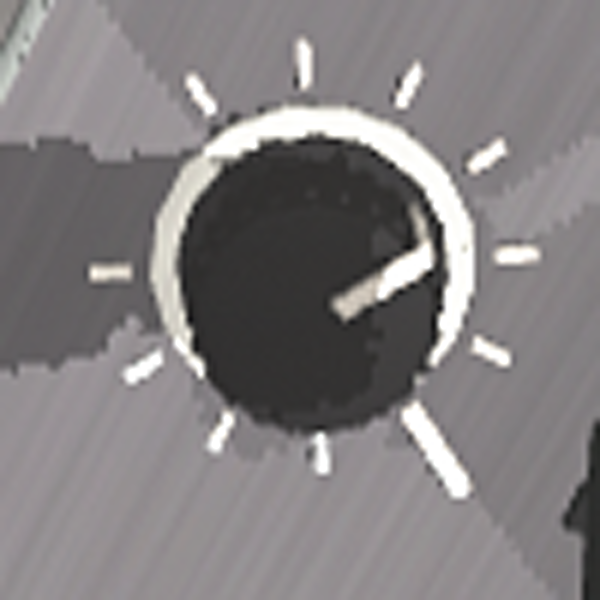

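Request:
jog_arm:
  translation:
    - [0,1,6]
    - [0,1,5]
    - [10,0,0]
    - [15,0,0]
    - [15,0,0]
    - [10,0,0]
    - [0,0,0]
    - [0,0,0]
  roll: [0,0,0,0,0,0,0,0]
  fingers: [0.2,0.2,0.2,0.2,0.2,0.2,0.2,0.2]

```text
time_s: 39.92
tcp_pos: [0.5101, -0.4028, 0.1282]
orientation: [1.092, 1.324, -1.056]
contact_force: [1.1, 0.4, 0.1]
width: 0.0511
```

```bash
python3 -c "
from h import *
go(507,-408,86,0); print(lean())"
```

```text
t 39.92 tcp [ 510.1 -402.8  128.2] yaw 10.8 xz -0.9993 j6 -0.89 j1 -0.7 w 51.1 F [1.1 0.4 0.1]
toolshift [42.  -3.9  6. ] norm 42.6 roll 10.806616965991395
[-0.01   0.036 -0.999]
```

Request:
jog_arm:
  translation:
    - [0,-3,4]
    - [8,0,1]
    - [12,0,1]
    - [12,0,0]
    - [8,0,0]
    - [0,0,0]
    - [0,0,0]
    - [0,0,0]
  roll: [0,0,0,0,0,0,0,0]
  fingers: [0.2,0.2,0.2,0.2,0.2,0.2,0.2,0.2]

```text
time_s: 40.58
tcp_pos: [0.5089, -0.4095, 0.0862]
orientation: [1.091, 1.319, -1.055]
contact_force: [0.2, -0.3, -0.5]
width: 0.051
```

```bash
python3 -c "
from h import *
go(507,-408,86,0); print(lean())"
```

```text
t 40.58 tcp [ 508.9 -409.5   86.2] yaw 10.8 xz -0.9994 j6 -0.91 j1 -0.71 w 51.0 F [ 0.2 -0.3 -0.5]
toolshift [ 0.2 -1.6 -1.8] norm 2.4 roll 10.81191262993471
[-0.007  0.033 -0.999]
```

Close on the knob, then turn.

Request:
jog_arm:
  translation:
    - [0,-1.5,-2]
    - [0,0,0]
    - [0,0,0]
    - [0,0,0]
    - [0,0,0]
    - [0,0,0]
    - [0,0,0]
    - [0,0,0]
  roll: [0,0,0,0,0,0,0,0]
  fingers: [0.2,0.2,-1,-1,-1,-1,-1,-1]
  force: 60

```text
time_s: 41.25
tcp_pos: [0.5084, -0.4081, 0.0883]
orientation: [1.091, 1.315, -1.054]
contact_force: [-0.1, 0.5, -0.7]
width: 0.0308
```

```bash
python3 -c "
from h import *
go(507,-408,86,0); print(lean())"
```

```text
t 41.25 tcp [ 508.4 -408.1   88.3] yaw 10.8 xz -0.9995 j6 -0.91 j1 -0.7 w 30.8 F [-0.1  0.5 -0.7]
toolshift [ 2.3 -1.4 -0.3] norm 2.7 roll 10.816148954627025
[-0.003  0.03  -1.   ]
```

Request:
jog_arm:
  translation:
    - [0,0,0]
    - [0,0,0]
    - [0,0,0]
    - [0,0,0]
    - [0,0,0]
    - [0,0,0]
    - [0,0,0]
    - [0,0,0]
  roll: [6,6,6,6,6,6,6,6]
  fingers: [-1,-1,-1,-1,-1,-1,-1,-1]

```text
time_s: 41.92
tcp_pos: [0.5092, -0.4084, 0.0883]
orientation: [1.715, 0.83, -1.692]
contact_force: [-0.1, 1.5, -0.8]
width: 0.0305
```

```bash
python3 -c "
from h import *
go(507,-408,86,0); print(lean())"
```

```text
t 41.92 tcp [ 509.2 -408.4   88.3] yaw -39.4 xz -0.9996 j6 -0.03 j1 -0.7 w 30.5 F [-0.1  1.5 -0.8]
toolshift [ 2.3 -1.9  1.1] norm 3.2 roll -39.432031835022826
[-0.    0.03 -1.  ]
```

Request:
jog_arm:
  translation:
    - [0,0,0]
    - [0,0,0]
    - [0,0,0]
    - [0,0,0]
    - [0,0,0]
    - [0,0,0]
    - [0,0,0]
    - [0,0,0]
  roll: [6,6,6,6,6,6,3,0]
  fingers: [-1,-1,-1,-1,-1,-1,-1,-1]

```text
time_s: 42.58
tcp_pos: [0.5093, -0.409, 0.0883]
orientation: [2.152, 0.206, -2.144]
contact_force: [-0.7, 2.2, -0.9]
width: 0.0307
```

```bash
python3 -c "
from h import *
go(507,-408,86,-79.2); print(lean())"
```

```text
t 42.58 tcp [ 509.3 -409.    88.3] yaw -80.6 xz -0.9996 j6 0.69 j1 -0.7 w 30.7 F [-0.7  2.2 -0.9]
toolshift [ 2.3 -1.3  2.1] norm 3.4 roll -1.3705455545247531
[ 0.002  0.027 -1.   ]
```

Release and lift, then look.

Request:
jog_arm:
  translation:
    - [0,0,0]
    - [0,0,0]
    - [0,0,0]
    - [-10,0,0]
    - [-25,0,0]
    - [-30,0,0]
    - [-25,0,0]
    - [-10,0,0]
  roll: [0,0,0,0,0,0,0,0]
  fingers: [0.2,0.2,0.2,0.2,0.2,0.2,0.2,0.2]

```text
time_s: 43.25
tcp_pos: [0.5072, -0.411, 0.1912]
orientation: [2.144, 0.218, -2.15]
contact_force: [0.5, 0.0, 0.4]
width: 0.0511
```

```bash
python3 -c "
from h import *
go(400,-60,230,-40); print(lean())
im,_,_=shot('wrist','w18')
cv2.imwrite('pics/w18z.png',cv2.resize(im[150:330,180:380,::-1],None,fx=3.3,fy=3.3,interpolation=cv2.INTER_CUBIC))"
```

```text
t 43.25 tcp [ 507.2 -411.   191.2] yaw -80.2 xz -0.9995 j6 0.68 j1 -0.71 w 51.1 F [0.5 0.  0.4]
toolshift [ -26.9 -365.1   46. ] norm 369.0 roll -40.226086396491695
[-0.006  0.032 -0.999]
```

View pics/w18z.png

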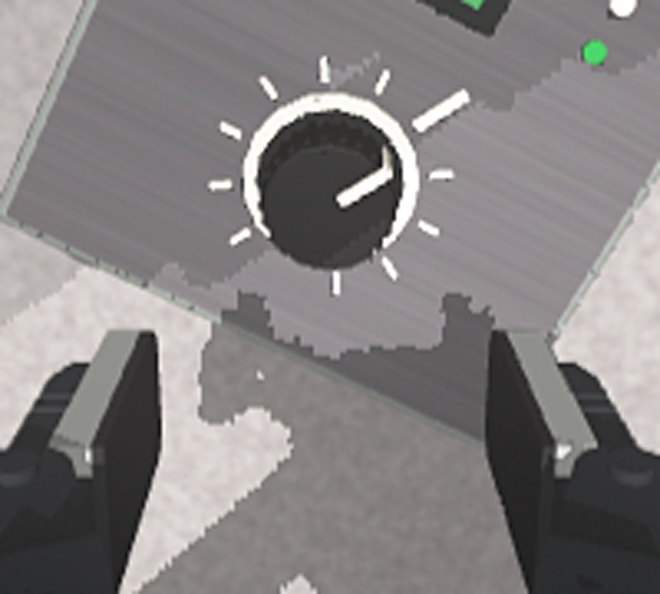

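```bash
python3 -c "
from h import *
go(500,15,200,40.3)"
```

```text
t 43.3 tcp [ 507.8 -411.5  192.7] yaw -80.2 xz -0.9995 j6 0.68 j1 -0.71 w 51.3 F [ 0.8 -1.1  1.4]
toolshift [   5.5 -421.7  -64.7] norm 426.7 roll 59.47181965264227
```

Request:
jog_arm:
  translation:
    - [0,-20,-6]
    - [0,-36,-12]
    - [0,-38,-12]
    - [0,-38,-12]
    - [0,-38,-8]
    - [0,-38,-4]
    - [0,-38,0]
    - [0,-38,0]
  roll: [0,0,0,0,0,0,0,0]
  fingers: [0,0,0,0,0,0,0,0]

```text
time_s: 43.97
tcp_pos: [0.5143, -0.1208, 0.2017]
orientation: [2.154, 0.196, -2.142]
contact_force: [0.3, 0.4, -0.1]
width: 0.043
```

```bash
python3 -c "
from h import *
go(500,15,200,40.3);print(lean())"
```

```text
t 43.97 tcp [ 514.3 -120.8  201.7] yaw -80.8 xz -0.9997 j6 1.13 j1 -0.27 w 43.0 F [ 0.3  0.4 -0.1]
toolshift [   4.7 -136.3   -7.6] norm 136.5 roll 58.9025823330478
[ 0.004  0.022 -1.   ]
```

Request:
jog_arm:
  translation:
    - [0,-34,-2]
    - [0,-34,-2]
    - [0,-34,-2]
    - [0,-24,-1]
    - [0,0,0]
    - [0,0,0]
    - [0,0,0]
    - [0,0,0]
  roll: [0,0,0,0,-6,-7,-7,-7]
  fingers: [0,0,0,0,0,0,0,0]

```text
time_s: 44.63
tcp_pos: [0.4948, 0.0195, 0.2054]
orientation: [1.865, 0.648, -1.846]
contact_force: [-0.2, 0.4, 0.4]
width: 0.0426
```

Request:
jog_arm:
  translation:
    - [0,0,0]
    - [0,0,0]
    - [0,0,0]
    - [0,0,0]
    - [0,0,0]
    - [0,0,0]
    - [0,0,0]
    - [0,0,0]
  roll: [-7,-7,-7,-7,-7,-7,-7,-7]
  fingers: [0,0,0,0,0,0,0,0]

```text
time_s: 45.3
tcp_pos: [0.4925, 0.0197, 0.2053]
orientation: [1.169, 1.263, -1.139]
contact_force: [0.3, 0.1, -0.2]
width: 0.0425
```

```bash
python3 -c "
from h import *
go(520,30,190,40.3);print(lean())"
```

```text
t 45.3 tcp [492.5  19.7 205.3] yaw 4.5 xz -0.9997 j6 -0.09 j1 0.0 w 42.5 F [ 0.3  0.1 -0.2]
toolshift [15.6 28.2 -7.8] norm 33.1 roll -35.797206493655196
[-0.     0.025 -1.   ]
```

Request:
jog_arm:
  translation:
    - [0,0,0]
    - [0,0,0]
    - [0,0,0]
    - [0,0,0]
    - [0,0,0]
    - [0,0,0]
    - [0,0,0]
    - [0,0,0]
  roll: [-6,-7,-7,-7,-7,-2,0,0]
  fingers: [0,0,0,0,0,0,0,0]

```text
time_s: 45.97
tcp_pos: [0.4905, 0.0191, 0.2052]
orientation: [0.675, 1.482, -0.641]
contact_force: [0.4, 0.2, -0.7]
width: 0.0429
```

```bash
python3 -c "
from h import *
go(535.5,20.5,160,40.3);print(lean())
im,_,_=shot('wrist','w19')
P,_=cloud('w19')
m=(np.abs(P[...,2]-.138)<.004)&((im.max(2).astype(int)-im.min(2))<40);m[360:]=0
m=cv2.morphologyEx(m.astype(np.uint8),cv2.MORPH_CLOSE,np.ones((7,7)))>0
for i,mm,s,c in comps(m,300): print(s,rect('w19',mm,0.138))"
```

```text
t 45.97 tcp [490.5  19.1 205.2] yaw 41.8 xz -0.9997 j6 -0.74 j1 -0.0 w 42.9 F [ 0.4  0.2 -0.7]
toolshift [45.1 33.8 29.9] norm 63.8 roll 1.5249243990875812
[-0.003  0.024 -1.   ]
[ 298  228   42   62 1662] (array([532. ,  18.5]), array([30.1, 51. ]), 40.8, array([526.4,  19.8], dtype=float32), 'pca', np.float64(116.6), array([24.9, 52.1]))
```

View pics/w19.png

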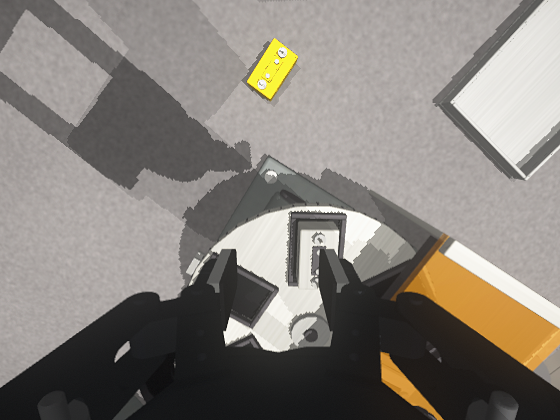

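Request:
jog_arm:
  translation:
    - [0,10,9]
    - [0,12,11]
    - [5,9,8]
    - [10,0,0]
    - [15,0,0]
    - [10,0,0]
    - [0,0,0]
    - [0,0,0]
  roll: [0,0.7,0.7,0,0,0,0,0]
  fingers: [0,0,0,0,0,0,0,0]

```text
time_s: 46.68
tcp_pos: [0.5311, 0.0197, 0.1603]
orientation: [0.697, 1.479, -0.666]
contact_force: [-0.2, -0.9, -0.5]
width: 0.043
```

```bash
python3 -c "
from h import *
go(534.5,20,123,40.3);print(lean())
im,_,_=shot('wrist','w20')
cv2.imwrite('pics/w20z.png',cv2.resize(im[200:380,150:420,::-1],None,fx=2.9,fy=2.9,interpolation=cv2.INTER_CUBIC))"
```

```text
t 46.68 tcp [531.1  19.7 160.3] yaw 40.1 xz -0.9997 j6 -0.71 j1 0.0 w 43.0 F [-0.2 -0.9 -0.5]
toolshift [37.3  2.4  2.8] norm 37.4 roll -0.2043175076135526
[-0.007  0.024 -1.   ]
```

View pics/w20z.png

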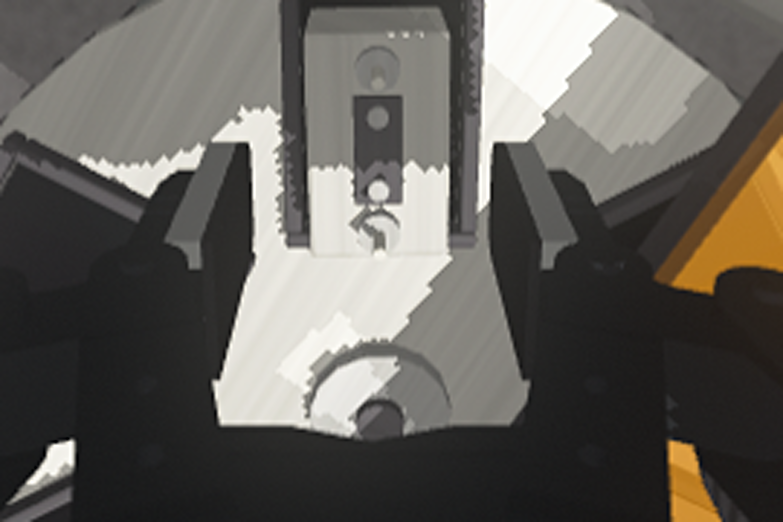

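```bash
python3 -c "
from h import *
X=world('w20',[(306,38),(449,38),(449,255),(309,255)],.138,150,200,2.9)*1000;print(X.round(1),X.mean(0))"
```

```text
[[506.6  27.3 138. ]
 [528.6  45.6 138. ]
 [560.6   9.4 138. ]
 [537.5  -9.8 138. ]] [533.30708665  18.12295668 138.        ]
```

Request:
jog_arm:
  translation:
    - [0,1.5,2]
    - [6,0.5,1]
    - [10,0,0]
    - [10,0,0]
    - [8,0,0]
    - [0,0,0]
    - [0,0,0]
    - [0,0,0]
  roll: [0,0,0,0,0,0,0,0]
  fingers: [0,0,0,0,0,0,0,0]

```text
time_s: 47.4
tcp_pos: [0.5349, 0.0194, 0.1246]
orientation: [0.698, 1.476, -0.665]
contact_force: [-0.6, -0.7, 0.2]
width: 0.0427
```

```bash
python3 -c "
from h import *
go(534.3,19.6,122,40.3);print(lean())"
```

```text
t 47.4 tcp [534.9  19.4 124.6] yaw 40.1 xz -0.9997 j6 -0.72 j1 0.0 w 42.7 F [-0.6 -0.7  0.2]
toolshift [ 2.6 -0.4 -0.5] norm 2.7 roll -0.223973521252276
[-0.004  0.024 -1.   ]
```

Request:
jog_arm:
  translation:
    - [3,0,0]
    - [0,0,0]
    - [0,0,0]
    - [0,0,0]
    - [0,0,0]
    - [0,0,0]
    - [0,0,0]
    - [0,0,0]
  roll: [0,0,0,0,0,0,0,0]
  fingers: [0,0,-1,-1,-1,-1,-1,-1]
  force: 80

```text
time_s: 48.07
tcp_pos: [0.5359, 0.0194, 0.123]
orientation: [0.699, 1.473, -0.664]
contact_force: [-0.5, -0.2, -1.1]
width: 0.0282
```

```bash
python3 -c "
from h import *
go(534.3,19.6,122,40.3);print(lean())
im,_,_=shot('wrist','w21')
cv2.imwrite('pics/w21z.png',cv2.resize(im[200:380,150:420,::-1],None,fx=2.9,fy=2.9,interpolation=cv2.INTER_CUBIC))"
```

```text
t 48.07 tcp [535.9  19.4 123. ] yaw 40.1 xz -0.9997 j6 -0.72 j1 0.0 w 28.2 F [-0.5 -0.2 -1.1]
toolshift [ 1.  -1.2 -1.2] norm 1.9 roll -0.22107521313976974
[-0.001  0.024 -1.   ]
```

View pics/w21z.png

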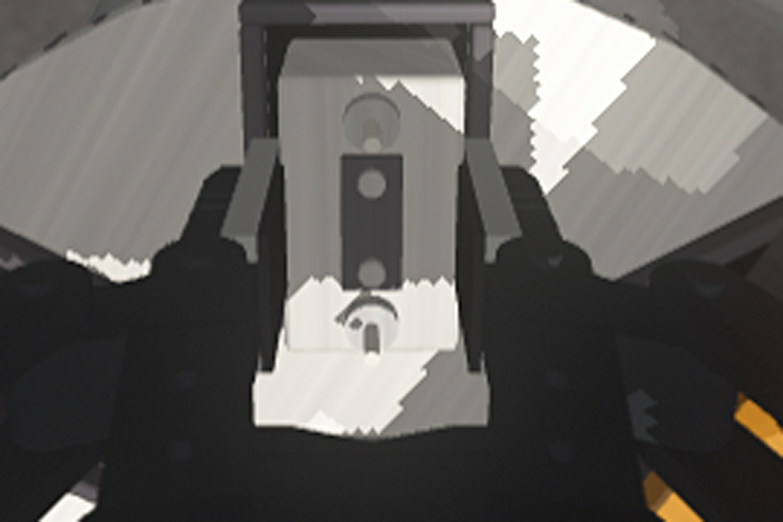

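Gripped. Lift.

Request:
jog_arm:
  translation:
    - [-6,0,0]
    - [-12,0,0]
    - [-20,0,0]
    - [-25,0,0]
    - [-20,0,0]
    - [-10,0,0]
    - [0,0,0]
    - [0,0,0]
  roll: [0,0,0,0,0,0,0,0]
  fingers: [-1,-1,-1,-1,-1,-1,-1,-1]

```text
time_s: 48.78
tcp_pos: [0.5351, 0.0171, 0.2211]
orientation: [0.698, 1.475, -0.665]
contact_force: [0.7, -0.2, -1.3]
width: 0.028
```

```bash
python3 -c "
from h import *
go(480,120,215,40.3);print(lean())
im,_,_=shot('wrist','w22'); im,_,_=shot('top','t4'); cv2.imwrite('pics/t4z.png',im[80:280,60:360,::-1].repeat(2,0).repeat(2,1))"
```

```text
t 48.78 tcp [535.1  17.1 221.1] yaw 40.1 xz -0.9997 j6 -0.71 j1 -0.0 w 28.0 F [ 0.7 -0.2 -1.3]
toolshift [   8.8   24.1 -114.1] norm 116.9 roll -0.2203503599686769
[-0.004  0.024 -1.   ]
```

View pics/w22.png

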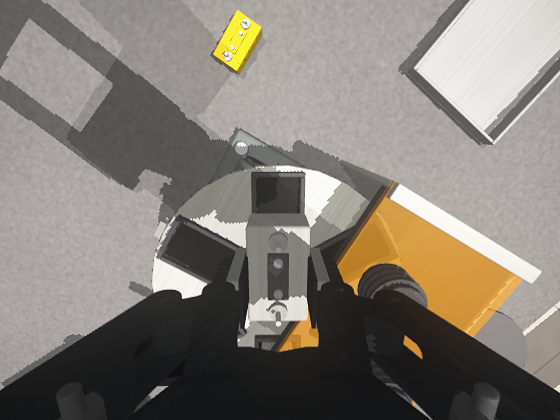

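View pics/t4z.png

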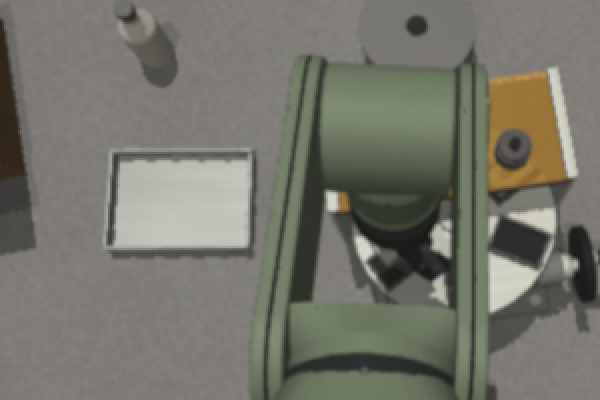

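```bash
python3 -c "
from h import *
go(490,150,222,40.3); go(622,309,222,40.3)
s=arm.observe(); 
P,im=cloud('t4'); I=im.astype(int); Z=P[...,2]
m=(Z>.015)&(Z<.035);m[:140]=0;m[220:]=0;m[:,:100]=0;m[:,205:]=0
for i,mm,st,c in comps(cv2.morphologyEx(m.astype(np.uint8),cv2.MORPH_CLOSE,np.ones((3,3)))>0,30): print(st,rect('t4',mm,0.024))"
```

```text
t 48.88 tcp [534.7  17.1 220.2] yaw 40.1 xz -0.9997 j6 -0.71 j1 -0.0 w 27.7 F [ 0.6  0.3 -0.8]
toolshift [   1.7   51.4 -130.5] norm 140.3 roll -0.2198743485972443
t 48.88 tcp [534.7  17.1 220.2] yaw 40.1 xz -0.9997 j6 -0.71 j1 -0.0 w 27.7 F [ 0.6  0.3 -0.8]
toolshift [   4.8  254.7 -167.1] norm 304.7 roll -0.2198743485972443
[112 154  75  52 627] (array([621.9, 303.1]), array([133. , 182.1]), 1.8, array([626. , 309.7], dtype=float32), 'pca', np.float64(93.4), array([187.1, 235.4]))
```

Request:
jog_arm:
  translation:
    - [0,6,-15]
    - [0,11,-28]
    - [0,13,-33]
    - [0,13,-33]
    - [0,20,-26]
    - [0,32,-10]
    - [0,36,-6]
    - [0,36,-6]
  roll: [0,0,0,0,0,0,0,0]
  fingers: [-1,-1,-1,-1,-1,-1,-1,-1]

```text
time_s: 49.55
tcp_pos: [0.553, 0.2465, 0.2149]
orientation: [0.692, 1.491, -0.687]
contact_force: [1.0, -0.5, -0.4]
width: 0.0282
```

```bash
python3 -c "
from h import *
go(621,304,222,90);print(lean())"
```

```text
t 49.55 tcp [553.  246.5 214.9] yaw 39.6 xz -0.9995 j6 -0.31 j1 0.39 w 28.2 F [ 1.  -0.5 -0.4]
toolshift [-8.  89.  -1.2] norm 89.3 roll -50.36421630938321
[-0.027  0.016 -1.   ]
```

Request:
jog_arm:
  translation:
    - [0,20,0]
    - [0,28,0]
    - [0,24,0]
    - [0,12,0]
    - [0,0,0]
    - [10,0,0]
    - [15,0,0]
    - [10,0,0]
  roll: [0,0,0,0,0,0,0,0]
  fingers: [-1,-1,-1,-1,-1,-1,-1,-1]

```text
time_s: 50.22
tcp_pos: [0.6179, 0.309, 0.1648]
orientation: [0.68, 1.503, -0.69]
contact_force: [-0.7, -0.1, -0.4]
width: 0.028
```

```bash
python3 -c "
from h import *
go(621,304,30,90);print(lean())
shot('wrist','w23'); print(px('w23',[[.621,.304,.004],[.621,.304,.024]]))"
```

```text
t 50.22 tcp [617.9 309.  164.8] yaw 40.0 xz -0.9991 j6 -0.27 j1 0.43 w 28.0 F [-0.7 -0.1 -0.4]
toolshift [134.5   2.2  10.5] norm 134.9 roll -49.96520684067531
[-0.04   0.011 -0.999]
[[281.48069415 205.02107147]
 [281.27082024 209.61602809]]
```

View pics/w23.png

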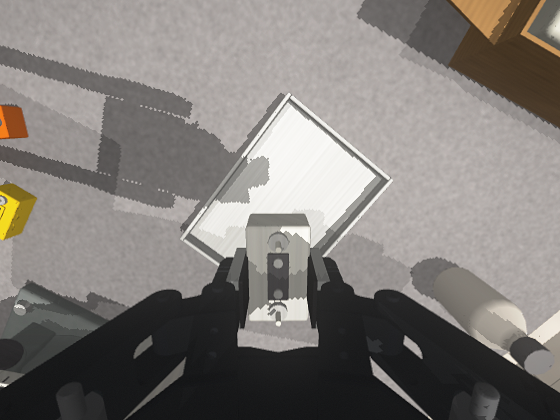

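Request:
jog_arm:
  translation:
    - [5,1,4]
    - [12,1,4]
    - [16,0,0]
    - [18,0,0]
    - [18,0,0]
    - [16,0,0]
    - [12,0,0]
    - [0,0,0]
  roll: [0,0,0,0,0,0,0,0]
  fingers: [-1,-1,-1,-1,-1,-1,-1,-1]

```text
time_s: 50.93
tcp_pos: [0.6186, 0.2987, 0.0588]
orientation: [0.679, 1.504, -0.697]
contact_force: [-0.4, -0.7, -0.6]
width: 0.0283
```

```bash
python3 -c "
from h import *
go(621,304,13,90);print(lean())"
```

```text
t 50.93 tcp [618.6 298.7  58.8] yaw 39.8 xz -0.999 j6 -0.29 j1 0.42 w 28.3 F [-0.4 -0.7 -0.6]
toolshift [45.7  6.5 -1. ] norm 46.2 roll -50.16171421190887
[-0.043  0.008 -0.999]
```

Request:
jog_arm:
  translation:
    - [6,3,0]
    - [10,2,0]
    - [10,0,0]
    - [8,0,0]
    - [0,0,0]
    - [0,0,0]
    - [0,0,0]
    - [0,0,0]
  roll: [0,0,0,0,0,0,0,0]
  fingers: [-1,-1,-1,-1,-1,-1,-1,-1]

```text
time_s: 51.6
tcp_pos: [0.6232, 0.3021, 0.0231]
orientation: [0.682, 1.501, -0.695]
contact_force: [0.1, 0.9, -0.1]
width: 0.0284
```

```bash
python3 -c "
from h import *
go(621,304,13,90);print(lean())"
```

```text
t 51.6 tcp [623.2 302.1  23.1] yaw 39.8 xz -0.9992 j6 -0.29 j1 0.42 w 28.4 F [ 0.1  0.9 -0.1]
toolshift [10.2 -0.2 -2.6] norm 10.5 roll -50.22758548707753
[-0.039  0.01  -0.999]
```

Request:
jog_arm:
  translation:
    - [5,0,0]
    - [5,0,0]
    - [0,0,0]
    - [0,0,0]
    - [0,0,0]
    - [0,0,0]
    - [0,0,0]
    - [0,0,0]
  roll: [0,0,0,0,0,0,0,0]
  fingers: [-1,-1,-1,-1,-1,-1,-1,-1]

```text
time_s: 52.27
tcp_pos: [0.6236, 0.3027, 0.0139]
orientation: [0.684, 1.498, -0.692]
contact_force: [0.4, -0.2, -0.6]
width: 0.0281
```

```bash
python3 -c "
from h import *
go(621,304,13,90);print(lean())"
```

```text
t 52.27 tcp [623.6 302.7  13.9] yaw 39.8 xz -0.9993 j6 -0.29 j1 0.42 w 28.1 F [ 0.4 -0.2 -0.6]
toolshift [ 1.  -1.2 -2.7] norm 3.1 roll -50.21648533749743
[-0.036  0.011 -0.999]
```

Request:
jog_arm:
  translation:
    - [2.5,0,0]
    - [0,0,0]
    - [0,0,0]
    - [0,0,0]
    - [0,0,0]
    - [0,0,0]
    - [0,0,0]
    - [0,0,0]
  roll: [0,0,0,0,0,0,0,0]
  fingers: [-1,-1,0.1,0.1,0.1,0.1,0.1,0.1]

```text
time_s: 52.93
tcp_pos: [0.6245, 0.3032, 0.0139]
orientation: [0.686, 1.496, -0.69]
contact_force: [-0.9, 0.1, 0.0]
width: 0.047
```

```bash
python3 -c "
from h import *
go(621,304,13,90);print(lean())
im,_,_=shot('wrist','w24')
P,_=cloud('w24');print(np.nanmedian(P[235:245,260:300,2]),np.nanmedian(P[310:320,262:295,2]))"
```

```text
t 52.93 tcp [624.5 303.2  13.9] yaw 39.8 xz -0.9994 j6 -0.29 j1 0.42 w 47.0 F [-0.9  0.1  0. ]
toolshift [ 1.1 -2.2 -2.8] norm 3.7 roll -50.224084707158255
[-0.033  0.013 -0.999]
0.02880417654321671 0.028828712391370748
```

View pics/w24.png

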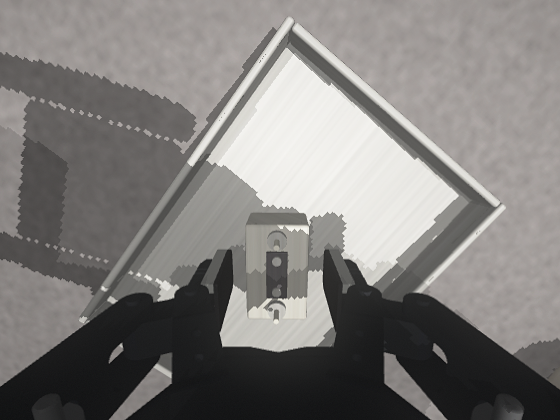

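Request:
jog_arm:
  translation:
    - [-10,0,0]
    - [-20,0,0]
    - [-30,0,0]
    - [-35,0,0]
    - [-35,0,0]
    - [-30,0,-10]
    - [0,0,-30]
    - [0,0,-30]
  roll: [0,0,0,0,0,0,0,0]
  fingers: [0.1,0.1,0.1,0.1,0.1,0.1,0.1,0.1]

```text
time_s: 53.65
tcp_pos: [0.5877, 0.3511, 0.1858]
orientation: [0.69, 1.494, -0.698]
contact_force: [-0.7, 0.7, -0.7]
width: 0.0466
```

Request:
jog_arm:
  translation:
    - [0,-20,-30]
    - [0,-20,-30]
    - [0,-20,-30]
    - [0,-20,-30]
    - [0,-20,-30]
    - [0,-20,-30]
    - [0,0,0]
    - [0,0,0]
  roll: [0,0,0,0,0,0,0,0]
  fingers: [0.1,0.1,0.1,0.1,0.1,0.1,0.1,0.1]

```text
time_s: 54.32
tcp_pos: [0.3701, 0.4208, 0.2025]
orientation: [0.699, 1.491, -0.683]
contact_force: [0.2, -0.9, 0.2]
width: 0.0471
```

```bash
python3 -c "
from h import *
go(621,304,13,90);print(lean())
im,_,_=shot('top','t5'); cv2.imwrite('pics/t5z.png',cv2.resize(im[100:260,90:490,::-1],None,fx=2,fy=2,interpolation=cv2.INTER_CUBIC))
cv2.imwrite('pics/t5y.png',cv2.resize(im[110:240,205:365,::-1],None,fx=5,fy=4.6,interpolation=cv2.INTER_CUBIC))
im,_,_=shot('scene','s5');cv2.imwrite('pics/s5z.png',cv2.resize(im[170:300,110:450,::-1],None,fx=2.3,fy=2.3,interpolation=cv2.INTER_CUBIC))
P,_=cloud('t5');Z=P[...,2];m=(abs(Z-.028)<.004);m[:160]=0;m[200:]=0;m[:,:125]=0;m[:,178:]=0
for i,mm,st,c in comps(m,60): print(st,rect('t5',mm,0.028))
P,im=cloud('t5'); I=im.astype(int)
m=(I.max(2)<62); m[:180]=0;m[245:]=0;m[:,:240]=0;m[:,340:]=0
for i,mm,s,c in comps(m,100): print('nest',s,rect('t5',mm,0.114))"
```

```text
t 54.32 tcp [370.1 420.8 202.5] yaw 39.5 xz -0.9995 j6 0.11 j1 0.81 w 47.1 F [ 0.2 -0.9  0.2]
toolshift [180.8 120.2 255.7] norm 335.4 roll -50.4908855614388
[-0.024  0.022 -0.999]
[138 168  23  20 220] (array([624.1, 303.3]), array([31.2, 49.3]), 39.5, array([624.5, 303.3], dtype=float32), 'pca', np.float64(127.7), array([31.5, 49.3]))
nest [306 189  28  23 372] (array([ 559.8, -117.1]), array([56.2, 35.8]), 69.2, array([ 559.7, -117. ], dtype=float32), 'pca', np.float64(70.0), array([35.9, 56.2]))
nest [245 196  29  27 375] (array([535.7,  20.3]), array([36. , 55.4]), 39.9, array([535.8,  20.6], dtype=float32), 'pca', np.float64(130.2), array([35.6, 56. ]))
nest [283 209  19  26 387] (array([508.2, -54.9]), array([55.8, 35.8]), 9.7, array([508.1, -55. ], dtype=float32), 'pca', np.float64(9.5), array([36. , 56.1]))
```

View pics/t5z.png

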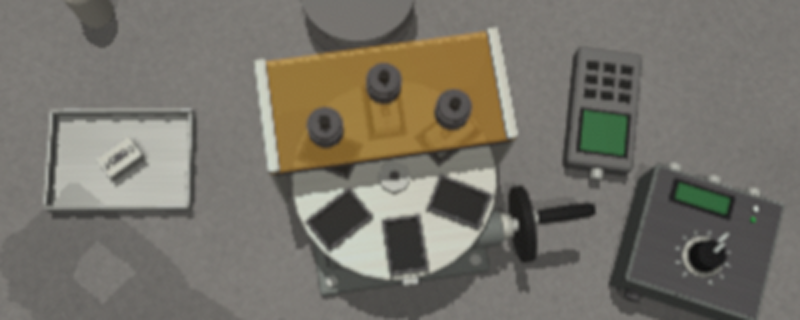

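View pics/t5y.png

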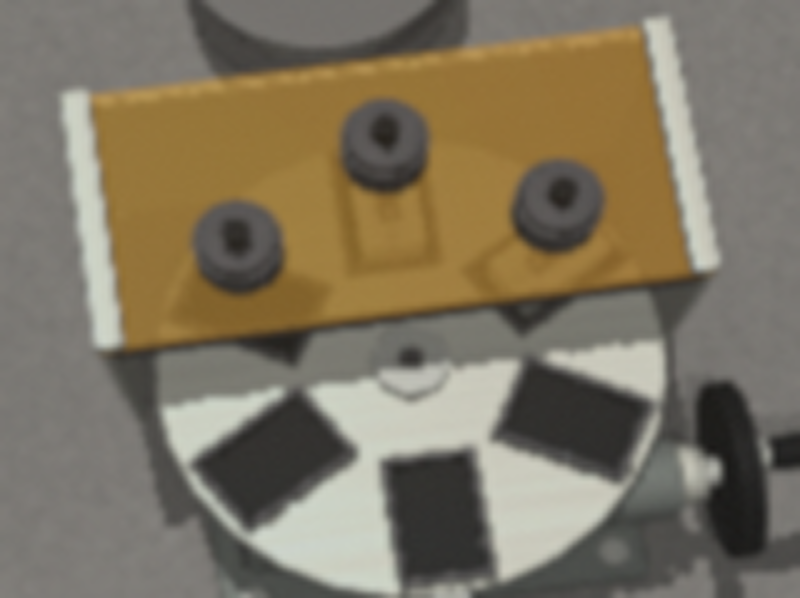

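View pics/s5z.png

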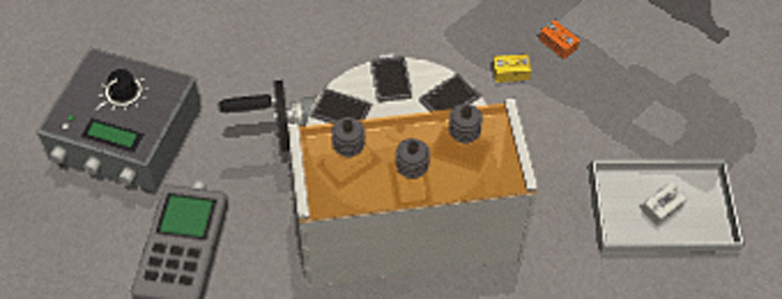

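```bash
python3 -c "
from h import *
print(arm.observe()['joint_vel'].round(3)); print(arm.finish_job())"
```

```text
[-0.026  0.022 -0.009 -0.009 -0.011  0.   ]
the job is handed in; nothing more can be done
None
```

The job is done and handed in at about 54 s of the 210 s; no verdict was reported.

- **Fresh holders:** Two were on the bench, and I seated both in open nests. The first met light contact about 3.5 mm above the nest floor, so I let it drop in from there. Both then measured flat, with their tops at 138 mm, as a seated holder should.
- **Handwheel:** I cranked six turns clockwise and stopped at about 1° from straight up. The last top view put the dial within about a degree of half round, and both fresh holders show in their nests under the amber roof.
- **Knob:** I turned it from step 3 to step 6. The pointer lines up with the long tick.
- **Cured holder:** There was one, and it now stands upright near the middle of the tray. It measured flat, with its top at 28.8 mm. I set it at an angle rather than square to the tray.
- **Meter and look-alikes:** I did not touch them; they look unmoved in the pictures.

**Forces and drift:** While cranking, the wrist force peaked at about 86 N in the readings. That is under the 120 N wrist limit, but I read it only at the end of each move. Once the tool also leaned about 0.09 rad, and I corrected that against the handle. The wrist and top cameras disagreed by 1 to 2 mm, within their stated calibration. No final check failed, but the fresh holders could only be checked through the roof after cranking, so I did not measure their height again.

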